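# Clear the craft table under the lamp

## Robot

A 6-joint arm with a two-finger parallel gripper is mounted at the origin on the work surface. World frame = base frame: x ahead of the robot, y to its left, z up, the work surface at z = 0. Lengths are in mm, angles in rad, forces in N, time in s.
With the tool pointing down it reaches from about 400 to 925 mm from the base axis. Payload 12.5 kg.
Tool frame: the origin (TCP) lies midway between the tips of the shut fingers; the grasp point (between the pads) lies 19 mm behind it; z points along the fingers, y is the line along which they close (so a half turn about z gives the same grasp; the last joint's range is limited). The gripper opens to 95 mm and grips with 3 to 60 N. Pads are 20 mm wide; open, the fingers measure 119 mm over their backs; the gripper's body (75 mm by 180 mm) begins 59 mm behind the grasp point.
Start: joints at [1.029, 0.491, 1.559, -0, 1.092, -0.106], TCP at [263.821, 566.608, 214.661] pointing down, gripper open.
Joint ranges: [-3.1, 3.1], [-0.84, 2.19], [0.05, 2.79], [-1.13, 4.28], [0.06, 2.93], [-2.69, 2.69]. Speed limits (rad/s): [2.22, 2.22, 2.79, 3.14, 3.14, 3.14].

## Interface

Orientations are given as [roll, pitch, yaw] about the fixed x, y, z axes, in that order (R = Rz(yaw) Ry(pitch) Rx(roll)).
In Python, from cell import env gives the robot as it stands.
- The arm moves only by the tool arm_command, never from a script. Its argument "targets" is a list of rows, each a list of 5 numbers: the shift along the tool's x, y, z in mm, then the turn about the tool's z in degrees, then the opening, from 0 (shut) to 1 (fully open). In form: [[tx, ty, tz, roll, fingers], ...]. A call has 1 to 5 rows; each row is the pose to reach, as a shift and turn from the pose commanded when the call began, along the tool's axes at that moment; what a row does not reach only later rows make up. A row lasts 1/10 s, in which the tool goes at most 50 mm and 8.59 degrees, less where a joint would pass 70% of its speed; a pose out of reach is approached as far as the arm can. A call with a gripper value outside its range is refused whole. The fingers move at their own pace and stop on an object; the grip force is fixed at half the most. Time passes only in rows, so rows that repeat a pose let the fingers close. It gives the time, the measured TCP pose, the force, the opening and the grip force at its end, in the units of the state.
- env.state(): the state, without advancing time (a new reading comes with each control period).
- env.read_camera(name): name is "side" or "top"; returns a dict with "frame" (384x512x3 uint8, red, green, blue), "vertical_fov" (degrees; the focal length in pixels is half the picture's height over the tangent of half this angle, whatever the lens; pixels are square), "cx", "cy" (the principal point, pixels), "k1" (the pictures are not rectified: a ray, as slopes to the right and down, at radius r is drawn at 1 + k1 r^2 times it, then the intrinsics apply), "world_from_camera" (4x4, takes a point from camera to world coordinates). Camera axes: x right, y down, z forward; pixel columns grow to the right and rows downward; lengths in mm; the calibration is good to about 2 mm. A picture is of the moment at which its call begins. There is no depth.
- env.job_done(): hands the job in; it is judged then, once.
The state is a dict: "t": time; "joints": joint angles; "qvel": joint speeds; "tau": joint torques, N m; "eef_pos": TCP position; "tcp_rot": TCP orientation; "ft_force": force on the tool from outside, world axes, zero at the start; "moment": the same for the moment, N m; "opening": opening from 0.0 (shut) to 1.0 (fully open); "grip_force": force on a finger pad.
Only numpy, scipy, OpenCV 4.12 (cv2) and the standard library are available. Lean on these libraries where they do the work, as an engineer would, in place of code of your own. Each camera call takes 0.05 s, during which the arm holds its last target. There are 200 camera calls.

## Task

Pull the table lamp's knob out until it clicks on, and with the lamp on return every craft tool that is lying out to its own tray, the one whose floor shows its picture: lying right inside on the tray floor, not propped on a rim. When all are away, push the knob fully back in to switch the lamp off. Leave the other things on the table where they are.

Things in the scene. Friction and masses are not known exactly. Their poses are not given: they have to be found in the camera images.
- lamp_knob (a joint): push-pull switch knob of the table lamp: how far it is pulled out, in m: 0 = pushed fully in (off), 0.020 = pulled out to its detent (on). An over-centre spring holds it at either end with about 6 N; past the middle it snaps on to the other end by itself and stays there. Hard stops at both ends
- lamp_knob_grip (a point): centre of the round black knob head (38 mm diameter, 24 thick along its level axis), 60 above the table; moves with it. Pulls out along this frame's -x, away from the lamp. The white base's face (130 wide, 90 high) is 32 behind this point when in, 52 when out, a thin stem between; post and light bar (350 up) at the back. Lamp fixed. Pinch the head's sides from above
- glue_center (a point): square-barrelled white glue stick with a grey square cap, 115 long x 32 x 32; may lie on any of its long faces. Point: its centre, 16 above its underside. x along its length (cap at +x), z up. Sizes in mm.
- stapler_center (a point): black desk stapler, 130 long x 34 wide x 50 high, standing on its base. Point: 25 above its underside at mid-length. Fingers close there on the upper arm (28 wide, 30 to 50 above the underside) and the base (34 wide, 0 to 10). x along its length, z up. Sizes in mm.
- scissors_center (a point): closed scissors lying flat, 140 long, 10 thick; steel blades 20 wide from x = -70 to x = +10, black finger rings 58 wide from x = +6 to x = +70. Point: mid-length, 5 above the underside; take them by the blades near x = -10 (20 wide). x along the length towards the rings, z up. Sizes in mm.
- punch_center (a point): craft paper punch, a grey block 75 long x 40 wide x 32 high with a white press lever 34 wide on top, 50 high over all. Point: its centre, 25 above its underside. x along its length, z up. Sizes in mm.
- tape_center (a point): black tape dispenser, 130 long x 36 wide base 18 high, with round roll housing 32 wide, centred 16 from the middle towards +x, top at 62 above its underside. Point: 30 above its underside, at mid-length; between x = -19 and x = +51 the housing is 32 wide up to at least 38 above the underside. x along its length, z up. Sizes in mm.
- tray_glue_floor (a point): own tray of the glue: shallow white tray fixed to the table, outside 168 x 100, inside 160 x 92, walls 4 thick and 16 high over the table, floor 4 thick. Its floor shows a dark life-size picture of a glue stick (long bar in two lengths, barrel and cap). Point: centre of the inner floor. x along the tray's length, y across, z up. Sizes in mm.
- tray_stapler_floor (a point): own tray of the stapler: shallow white tray fixed to the table, outside 168 x 100, inside 160 x 92, walls 4 thick and 16 high over the table, floor 4 thick. Its floor shows a dark life-size picture of a stapler seen from the side (two long bars joined at one end, like a jaw). Point: centre of the inner floor. x along the tray's length, y across, z up. Sizes in mm.
- tray_scissors_floor (a point): own tray of the scissors: shallow white tray fixed to the table, outside 168 x 100, inside 160 x 92, walls 4 thick and 16 high over the table, floor 4 thick. Its floor shows a dark life-size picture of scissors (two blades and two finger rings). Point: centre of the inner floor. x along the tray's length, y across, z up. Sizes in mm.
- tray_punch_floor (a point): own tray of the punch: shallow white tray fixed to the table, outside 168 x 100, inside 160 x 92, walls 4 thick and 16 high over the table, floor 4 thick. Its floor shows a dark life-size picture of the paper punch seen from the side (short block with a smaller one on it). Point: centre of the inner floor. x along the tray's length, y across, z up. Sizes in mm.
- tray_tape_floor (a point): own tray of the tape dispenser: shallow white tray fixed to the table, outside 168 x 100, inside 160 x 92, walls 4 thick and 16 high over the table, floor 4 thick. Its floor shows a dark life-size picture of the tape dispenser seen from the side (long low base with a large disc with a hole). Point: centre of the inner floor. x along the tray's length, y across, z up. Sizes in mm.
- eraser: grey rubber eraser, 52 x 22 x 14, in the row with the tools (mm); not part of the job. Origin at the centre of its underside
- jar: clear jar, 60 in diameter, 80 high (mm); not part of the job. Origin at the centre of its underside
- paint: paint bottle, 52 in diameter, 130 high (mm); not part of the job. Origin at the centre of its underside
- ruler: wooden ruler, 300 x 35 x 5, beyond the trays (mm); not part of the job. Origin at the centre of its underside
- pencils: flat cardboard pencil box, 190 x 58 x 18 (mm); not part of the job. Origin at the centre of its underside
- masking: roll of masking tape, 90 in diameter, 25 high, beyond the trays (mm); not part of the job. Origin at the centre of its underside
Not all that is in view belongs to the job. Leave any yellow look-alike of the part that bears glue_center alone. There is more than one size of the part that bears punch_center; the job needs the smaller.

How it is judged:
By the outcome, as a careful person would: the job done as asked, in the order asked, and still so for the second after the job is handed in, with the robot touching nothing.
Of glue, stapler, scissors, punch, tape only 4 to 5 are there at a start; the rules pass over those that are not, and their reading is None.
At some moment in a run one of glue, stapler, scissors, punch, tape may be knocked a few centimetres aside while the robot is not near it.
Once in a run the grip may slacken for a moment while it holds something.
It also fails if it takes over 210 s, if anything falls off the work surface, if the arm or the gripper's body presses on something with over 40 N, if the wrist force passes 120 N, or if a joint passes its speed limit or range.

## Working session

There is one attempt and no reset: what is moved stays moved. The work goes in short steps, Python scripts to look and compute and a tool call to move; the robot and the scene stay as the last step left them, time stands still between calls to the robot, and variables do not carry over. Pictures are saved under pics/ and viewed, at most 14 in all, crops included, and the job is handed in when it is done.

Besides the shell and the picture viewer there is one more tool, called after "Emit:" as a command line: name --pt "numbers of a row" for each row, then --argument value for the rest. arm_command: Moves the arm, as the interface text tells. Its arguments: {"type":"object","properties":{"targets":{"type":"array","items":{"type":"array","items":{"type":"number"}}}},"required":["targets"]}

```bash
mkdir -p pics; ls
cat > h.py <<'E'
import numpy as np, cv2
from cell import env
def snap(n,f=None):
    c=env.read_camera(n)
    if f: cv2.imwrite('pics/'+f,c['frame'][:,:,::-1])
    return c
def ray(c,u,v):
    H=c['frame'].shape[0]; f=H/2/np.tan(np.radians(c['vertical_fov'])/2)
    a,b=(u-c['cx'])/f,(v-c['cy'])/f
    K=np.eye(3); d=np.array([c['k1'],0,0,0,0.])
    p=cv2.undistortPoints(np.array([[[a,b]]],float),K,d)[0,0]
    T=np.array(c['world_from_camera']); return T[:3,3],T[:3,:3]@np.array([p[0],p[1],1])
def at(c,u,v,z):
    o,d=ray(c,u,v); return o+d*(z-o[2])/d[2]
def pix(c,P):
    H=c['frame'].shape[0]; f=H/2/np.tan(np.radians(c['vertical_fov'])/2)
    T=np.linalg.inv(np.array(c['world_from_camera'])); p=T[:3,:3]@np.array(P,float)+T[:3,3]
    s=p[:2]/p[2]; s=s*(1+c['k1']*(s@s)); return s*f+[c['cx'],c['cy']]
E
python3 - <<'E'
from h import *
for n in('top','side'):
    c=snap(n,n+'0.png'); print(n,c['vertical_fov'],c['cx'],c['cy'],c['k1'],np.round(c['world_from_camera'],3).tolist())
    cv2.imwrite(f'pics/{n}0b.png',cv2.resize(c['frame'][:,:,::-1],(800,600),interpolation=cv2.INTER_CUBIC))
print(env.state())
E
```

```text
pics
top 54.06499489905043 251.58033025478673 193.7813672346023 0.02725583724471703 [[0.02, -0.996, 0.092, 441.813], [-1.0, -0.02, 0.01, 25.132], [-0.008, -0.092, -0.996, 1206.316], [0.0, 0.0, 0.0, 1.0]]
side 53.645180558677545 247.08968031118667 190.41503243391688 -0.10794135916052695 [[0.742, -0.475, 0.474, -86.126], [-0.671, -0.526, 0.523, -692.481], [0.001, -0.705, -0.709, 1014.139], [0.0, 0.0, 0.0, 1.0]]
{'t': 0.1, 'joints': array([ 1.02938028e+00,  4.91469145e-01,  1.55938153e+00, -3.90276127e-06,
        1.09171846e+00, -1.05609148e-01]), 'qvel': array([ 4.19279627e-04, -1.64417373e-03, -1.55140749e-03, -7.21325119e-04,
        9.33362999e-05, -1.61695105e-03]), 'tau': array([ 2.56196035e-03, -6.13625407e+01, -2.58603680e+01,  6.93785353e-02,
        4.69889492e-02, -5.98991687e-05]), 'eef_pos': array([263.71177635, 566.4008981 , 214.14131379]), 'tcp_rot': array([-3.14062124e+00, -9.94920313e-05,  2.70578751e+00]), 'ft_force': array([ 0.69755558, -0.2577731 ,  0.49420336]), 'moment': array([ 0.01398057,  0.03533017, -0.0188382 ]), 'grip_force': 0.0, 'opening': 0.9994962585283237}
```

View pics/top0b.png

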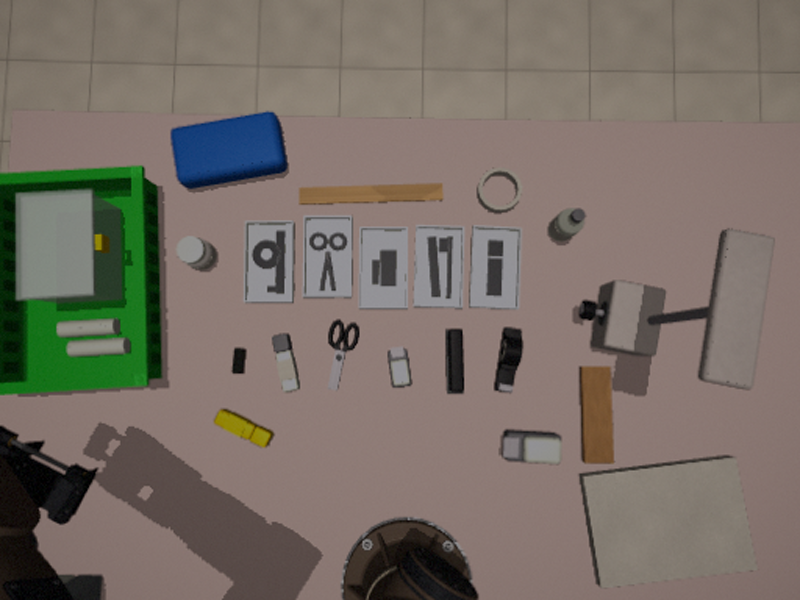

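View pics/side0b.png

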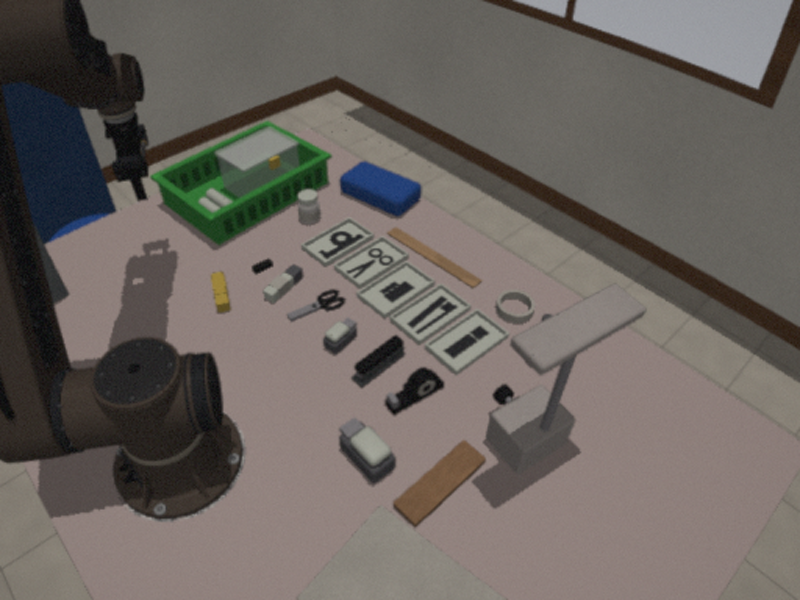

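Candidates (800x600 top view):
- **Glue:** white stick at (285,362). The yellow stick at (243,427) is the look-alike, and the white sticks in the green crate at (90,335) are stock.
- **Punch:** small one at (399,367), not the bigger one at (531,447).
- **Stapler:** (455,360).
- **Tape:** (508,360).
- **Scissors:** (342,352).
- **Eraser:** (239,360), leave alone.
- **Trays, left to right:** tape, scissors, punch, stapler, glue.
- **Knob:** (587,310).

I'll check these in a close crop.

Run:
```python
from h import *
c=snap('top'); im=c['frame'][:,:,::-1]
cv2.imwrite('pics/crop1.png',cv2.resize(np.clip(im[130:310,140:400].astype(int)*1.5,0,255).astype('uint8'),None,fx=3,fy=3,interpolation=cv2.INTER_CUBIC))
g=im.astype(int)
for n,(u,v) in dict(glue=(285,362),sc=(342,352),pu=(399,367),st=(455,360),ta=(508,360),tray=(269,262),knob=(587,310)).items():
    print(n,np.round(at(c,u*.64,v*.64,0)[:2]))
s=snap('side')
print('table colour',im[200:,:][60:70,300:310].mean((0,1)), im[215,160])
```

```text
glue [427. 256.]
sc [450. 140.]
pu [422.  23.]
st [438. -91.]
ta [ 441. -199.]
tray [633. 296.]
knob [ 546. -360.]
table colour [118.74 123.77 142.93] [119 125 143]
```

View pics/crop1.png

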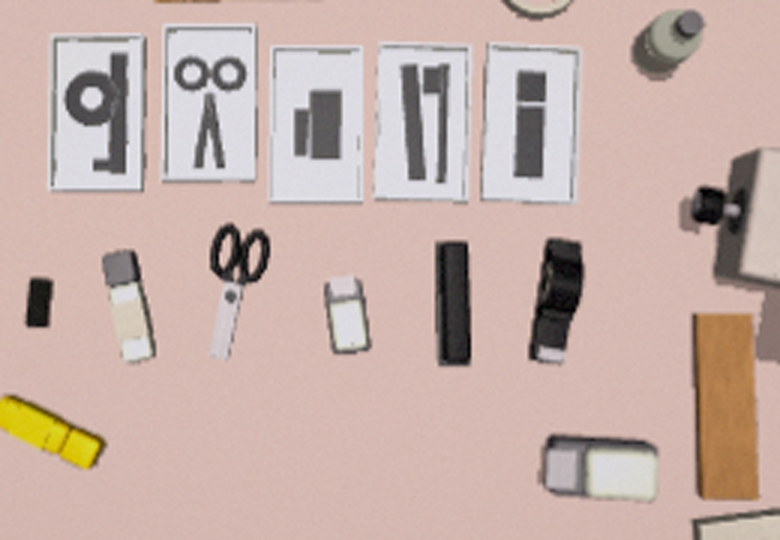

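The crop confirms all choices. The glue is at (128,308), scissors at (235,290), small punch at (347,315), stapler at (453,303) and tape at (557,300). The big punch is at (600,468), the yellow stick at (50,432) and the knob at (708,205). Next, zoom in on the knob.

Run:
```python
from h import *
c=snap('top'); s=snap('side')
B=lambda i:np.clip(i.astype(int)*1.5,0,255).astype('uint8')
a=cv2.resize(B(c['frame'][170:240,365:435,::-1]),(392,392),interpolation=cv2.INTER_CUBIC)
b=cv2.resize(B(s['frame'][235:305,305:375,::-1]),(392,392),interpolation=cv2.INTER_CUBIC)
cv2.imwrite('pics/knob.png',np.hstack([a,b]))
```

```text
(no output)
```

View pics/knob.png

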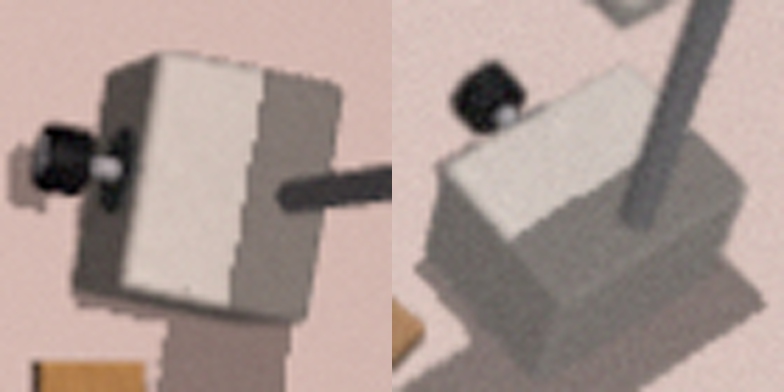

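Left panel: base top-left edge runs (160,52) to (122,290), knob head centre about (66,160). Right panel: knob head centre about (96,97).

```bash
cat >> h.py <<'E'
def tri(c1,p1,c2,p2):
    o1,d1=ray(c1,*p1);o2,d2=ray(c2,*p2)
    t=np.linalg.lstsq(np.c_[d1,-d2],o2-o1,rcond=None)[0]
    a,b=o1+t[0]*d1,o2+t[1]*d2; return (a+b)/2,np.linalg.norm(a-b)
def to(P,yaw_deg=None):
    """tool-frame shift (and turn) from the present pose to world P (TCP), pad line yaw"""
    from scipy.spatial.transform import Rotation as R
    s=env.state(); r=R.from_euler('xyz',s['tcp_rot']); d=r.inv().apply(np.array(P)-s['eef_pos'])
    Y=r.as_matrix()[:2,1]; cur=np.degrees(np.arctan2(Y[1],Y[0]))
    t=None if yaw_deg is None else -(((yaw_deg-cur)+90)%180-90)
    print('shift',np.round(d,1),'turn',t and round(t,1),'closing dir now',round(cur,1),'eef',np.round(s['eef_pos'],1))
E
python3 - <<'E'
from h import *
c=snap('top'); s=snap('side')
n=lambda u,v:(365+u/5.6-.4,170+v/5.6-.4); m=lambda u,v:(305+u/5.6-.4,235+v/5.6-.4)
for a,b,z in(((160,52),(122,290),90),((110,75),(73,295),0)):
    A,B=at(c,*n(*a),z),at(c,*n(*b),z); d=B-A; print(A,B,np.hypot(*d[:2]),np.degrees(np.arctan2(d[1],d[0])))
print(at(c,*n(66,160),60),at(s,*m(96,97),60),tri(c,n(66,160),s,m(96,97)))
A=at(c,*n(66,160),60)
th=np.radians(100)
print(env.state()['t'])
to([A[0],A[1],200],None)
E
```

```text
[ 597.31396661 -383.10613118   90.        ] [ 470.94215847 -361.56323643   90.        ] 128.19489150236984 170.3256551662171
[ 596.04248539 -387.50367289    0.        ] [ 469.86500836 -365.15927039    0.        ] 128.14065721573544 169.95776754899336
[ 541.46481549 -342.78814861   60.        ] [ 542.87395014 -340.40021129   60.        ] (array([ 541.03406515, -341.64909964,   63.08577669]), np.float64(0.4245303928738274))
0.4
shift [-635.6 -707.1   14.6] turn None closing dir now 65.0 eef [263.8 566.6 214.6]
```

```bash
cat >> h.py <<'E'
def plan(wps,op=1.0):
    """wps: [x,y,z,closing_deg or None]; prints, per call, the shift/turn of each call's end in its own start frame (max 250 mm, 42 deg)"""
    from scipy.spatial.transform import Rotation as R
    s=env.state(); M=R.from_euler('xyz',s['tcp_rot']).as_matrix(); p=s['eef_pos'].copy()
    x=M[:2,0]; a=np.degrees(np.arctan2(x[1],x[0]))   # tool down: x at a, y at a-90
    for w in wps:
        w=list(w); P=np.array(w[:3],float)
        da=0 if w[3] is None else ((w[3]-(a-90))+90)%180-90
        n=max(1,int(np.ceil(max(np.linalg.norm(P-p)/249,abs(da)/42.5))))
        D=(P-p)/n
        for _ in range(n):
            c,q=np.cos(np.radians(a)),np.sin(np.radians(a))
            k=int(np.ceil(max(np.linalg.norm(D)/50,abs(da/n)/8.59)-.02))
            print(w,'-> call',[round(c*D[0]+q*D[1],1),round(q*D[0]-c*D[1],1),round(-D[2],1),round(-da/n,1)],'rows>=',k)
            a+=da/n; p=p+D
E
python3 -c "
from h import *
plan([(560,100,214,None),(541,-342.5,214,170),(541,-342.5,41,None)])
s=env.state();print(s['joints'])"
```

```text
[560, 100, 214, None] -> call [np.float64(-155.2), np.float64(-99.3), np.float64(0.2), 0.0] rows>= 4
[560, 100, 214, None] -> call [np.float64(-155.2), np.float64(-99.3), np.float64(0.2), 0.0] rows>= 4
[560, 100, 214, None] -> call [np.float64(-155.2), np.float64(-99.3), np.float64(0.2), 0.0] rows>= 4
[541, -342.5, 214, 170] -> call [np.float64(-84.8), np.float64(-204.6), np.float64(-0.0), np.float64(37.5)] rows>= 5
[541, -342.5, 214, 170] -> call [np.float64(-191.8), np.float64(-110.6), np.float64(-0.0), np.float64(37.5)] rows>= 5
[541, -342.5, 41, None] -> call [np.float64(0.0), np.float64(0.0), np.float64(173.0), 0.0] rows>= 4
[ 1.02939148e+00  4.91002666e-01  1.55899355e+00  1.96079258e-05
  1.09169994e+00 -1.05598413e-01]
```

Emit:
arm_command --pt "-155 -99 0 0 1" --pt "-155 -99 0 0 1" --pt "-155 -99 0 0 1" --pt "-155 -99 0 0 1"

```text
t: 0.8
eef_pos: [363.6, 409.1, 214.8]
tcp_rot: [3.142, 0.0, 2.705]
ft_force: [0.5, 0.2, 0.6]
opening: 1.001
grip_force: 0.0
```

Emit:
arm_command --pt "-155 -99 0 0 1" --pt "-155 -99 0 0 1" --pt "-155 -99 0 0 1" --pt "-155 -99 0 0 1"

```text
t: 1.2
eef_pos: [462.5, 253.8, 214.8]
tcp_rot: [3.141, 0.0, 2.704]
ft_force: [0.2, -0.2, -0.4]
opening: 1.002
grip_force: 0.0
```

Emit:
arm_command --pt "-155 -99 0 0 1" --pt "-155 -99 0 0 1" --pt "-155 -99 0 0 1" --pt "-155 -99 0 0 1"

```text
t: 1.6
eef_pos: [561.3, 98.3, 214.7]
tcp_rot: [3.141, 0.001, 2.704]
ft_force: [-0.6, -0.1, -0.4]
opening: 0.995
grip_force: 0.0
```

Emit:
arm_command --pt "-85 -205 0 37.5 1" --pt "-85 -205 0 37.5 1" --pt "-85 -205 0 37.5 1" --pt "-85 -205 0 37.5 1" --pt "-85 -205 0 37.5 1"

```text
t: 2.1
eef_pos: [550.1, -124.3, 214.7]
tcp_rot: [3.142, 0.001, 2.043]
ft_force: [0.4, 0.4, -0.0]
opening: 0.997
grip_force: 0.0
```

Emit:
arm_command --pt "-192 -111 0 37.5 1" --pt "-192 -111 0 37.5 1" --pt "-192 -111 0 37.5 1" --pt "-192 -111 0 37.5 1" --pt "-192 -111 0 37.5 1"

```text
t: 2.6
eef_pos: [540.1, -346.1, 214.3]
tcp_rot: [3.141, 0.0, 1.389]
ft_force: [0.2, 0.1, -0.4]
opening: 1.002
grip_force: 0.0
```

```bash
python3 -c "
from h import *
plan([(541,-342.5,41,170)])
s=env.state();print(s['eef_pos'],s['tcp_rot'],s['ft_force'],s['t'])
c=snap('side');cv2.imwrite('pics/k2.png',cv2.resize(c['frame'][180:330,260:460,::-1],None,fx=4,fy=4))"
```

```text
[541, -342.5, 41, 170] -> call [np.float64(3.7), np.float64(0.3), np.float64(173.3), np.float64(-0.4)] rows>= 4
[ 540.08374414 -346.06548791  214.32406046] [3.14134463e+00 4.50158428e-04 1.38899026e+00] [ 0.21859426  0.11666238 -0.4010219 ] 2.6
```

View pics/k2.png

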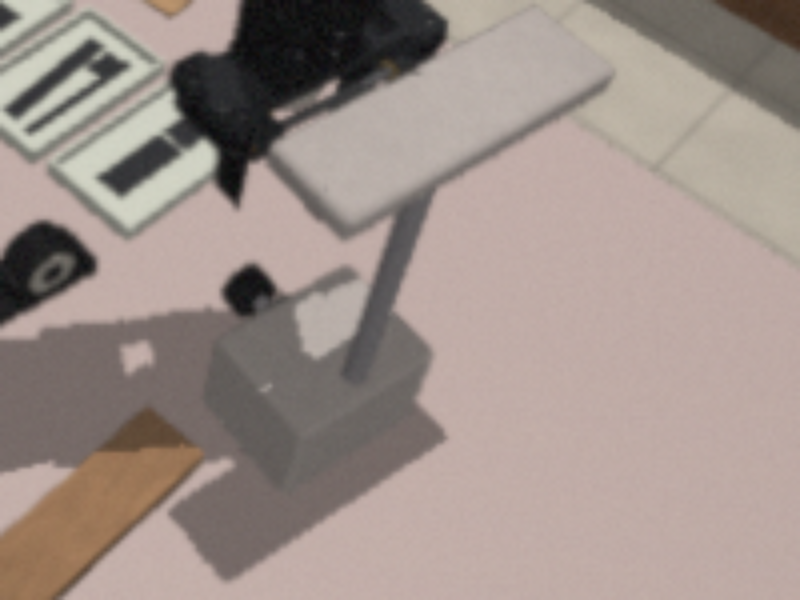

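The gripper sits straight above the knob, and its tool x is the pull direction. Descend, pinch, pull.

Emit:
arm_command --pt "4 0 50 0 1" --pt "4 0 100 0 1" --pt "4 0 150 0 1" --pt "4 0 173 0 1" --pt "4 0 173 0 1"

```text
t: 3.15
eef_pos: [540.3, -336.3, 38.3]
tcp_rot: [-3.136, -0.003, 1.399]
ft_force: [-0.5, 0.8, 0.3]
opening: 0.999
grip_force: 0.0
```

Emit:
arm_command --pt "0 0 0 0 0.3" --pt "0 0 0 0 0.3" --pt "0 0 0 0 0.3" --pt "0 0 0 0 0.3" --pt "0 0 0 0 0.3"

```text
t: 3.65
eef_pos: [541.7, -338.4, 42.4]
tcp_rot: [3.141, 0.0, 1.397]
ft_force: [-0.1, 0.5, -0.4]
opening: 0.634
grip_force: 0.0
```

Emit:
arm_command --pt "-2 0 0 0 0.3" --pt "-2 0 0 0 0.3" --pt "-2 0 0 0 0.3" --pt "-2 0 0 0 0.3" --pt "-2 0 0 0 0.3"

```text
t: 4.15
eef_pos: [542.8, -340.7, 41.8]
tcp_rot: [3.138, 0.001, 1.396]
ft_force: [9.3, -0.5, -3.6]
opening: 0.392
grip_force: 30.0
```

Emit:
arm_command --pt "5 0 0 0 0.3" --pt "10 0 0 0 0.3" --pt "15 0 0 0 0.3" --pt "19 0 0 0 0.3" --pt "20 0 0 0 0.3"

```text
t: 4.65
eef_pos: [546.4, -320.9, 41.8]
tcp_rot: [3.138, 0.001, 1.397]
ft_force: [8.7, -5.1, -4.0]
opening: 0.394
grip_force: 30.0
```

Emit:
arm_command --pt "0 0 0 0 0.3" --pt "1 0 0 0 0.3" --pt "1 0 0 0 0.3"

```text
t: 4.95
eef_pos: [546.4, -320.9, 41.8]
tcp_rot: [3.137, 0.002, 1.397]
ft_force: [8.5, -5.6, -4.6]
opening: 0.394
grip_force: 30.0
```

```bash
python3 -c "
from h import *
c=snap('top','t3.png');cv2.imwrite('pics/t3b.png',cv2.resize(c['frame'][100:320,120:420,::-1],None,fx=2.6,fy=2.6))"
```

```text
(no output)
```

View pics/t3b.png

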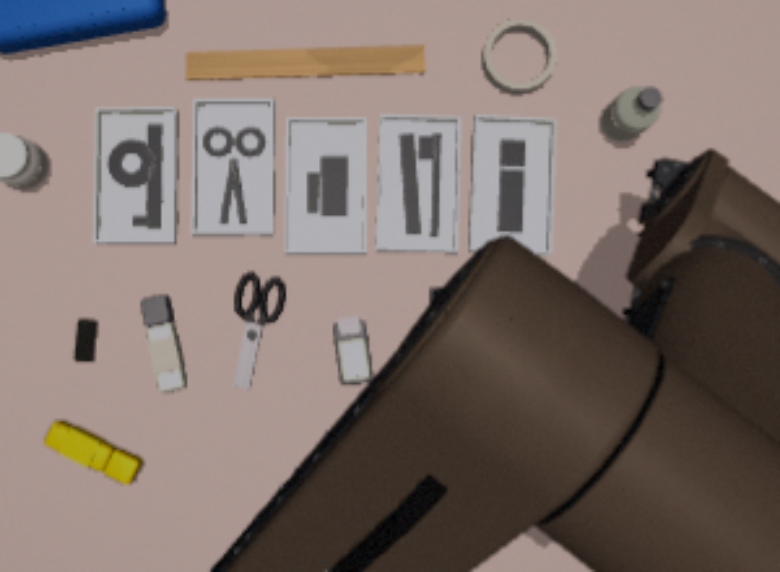

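```bash
python3 -c "
from h import *
a=cv2.imread('pics/top0.png');b=cv2.imread('pics/t3.png')
for r in((60,70,200,230),(200,206,150,160),(160,168,385,395),(250,260,180,190)):
  print(a[r[0]:r[1],r[2]:r[3]].mean((0,1)).round(),b[r[0]:r[1],r[2]:r[3]].mean((0,1)).round())
"
```

```text
[117. 130. 140.] [144. 158. 169.]
[119. 125. 144.] [146. 152. 173.]
[118. 123. 142.] [37. 43. 52.]
[117. 122. 140.] [143. 149. 169.]
```

Emit:
arm_command --pt "0 0 0 0 0.9" --pt "0 0 0 0 0.9" --pt "0 0 0 0 0.9" --pt "0 0 0 0 0.9" --pt "0 0 0 0 0.9"

```text
t: 5.5
eef_pos: [544.7, -319.5, 41.6]
tcp_rot: [-3.141, -0.0, 1.397]
ft_force: [-0.9, 0.0, 0.2]
opening: 0.759
grip_force: 0.0
```

Emit:
arm_command --pt "0 0 -50 0 1" --pt "0 0 -100 0 1" --pt "0 0 -160 0 1" --pt "0 0 -160 0 1" --pt "0 0 -160 0 1"

```text
t: 6.0
eef_pos: [545.2, -319.8, 203.6]
tcp_rot: [3.138, 0.002, 1.397]
ft_force: [0.1, -0.3, -1.6]
opening: 0.999
grip_force: 0.0
```

Emit:
arm_command --pt "220 50 0 0 1" --pt "220 50 0 0 1" --pt "220 50 0 0 1" --pt "220 50 0 0 1" --pt "220 50 0 0 1"

```text
t: 6.5
eef_pos: [632.3, -107.8, 199.2]
tcp_rot: [-3.138, -0.001, 1.399]
ft_force: [-0.5, -0.5, -0.7]
opening: 1.001
grip_force: 0.0
```

Emit:
arm_command --pt "220 50 0 0 1" --pt "220 50 0 0 1" --pt "220 50 0 0 1" --pt "220 50 0 0 1" --pt "220 50 0 0 1"

```text
t: 7.0
eef_pos: [719.5, 100.3, 198.6]
tcp_rot: [-3.138, 0.0, 1.399]
ft_force: [-0.0, -0.4, 0.7]
opening: 0.998
grip_force: 0.0
```

Emit:
arm_command --pt "220 50 0 0 1" --pt "220 50 0 0 1" --pt "220 50 0 0 1" --pt "220 50 0 0 1" --pt "220 50 0 0 1"

```text
t: 7.5
eef_pos: [806.4, 308.5, 197.4]
tcp_rot: [-3.138, 0.001, 1.399]
ft_force: [0.5, -0.4, -0.3]
opening: 1.002
grip_force: 0.0
```

```bash
python3 -c "
from h import *
c=snap('top','t4.png');B=c['frame'][130:310,140:420,::-1];cv2.imwrite('pics/t4b.png',cv2.resize(B,None,fx=2.8,fy=2.8,interpolation=cv2.INTER_CUBIC))
s=snap('side','s4.png')"
```

```text
(no output)
```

View pics/t4b.png

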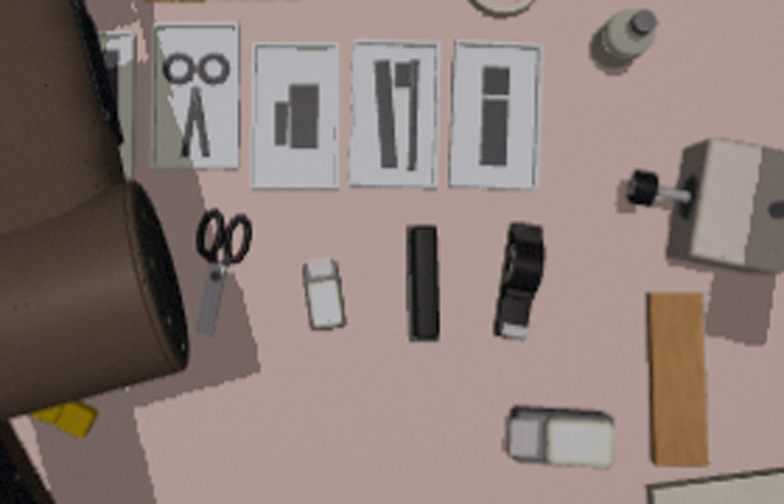

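The lamp is on: the image is brighter and the knob at (643,187) shows more stem. The tools are unmoved. Now measure the tools and trays.

```bash
cat >> h.py <<'E'
def mask(im):
    hsv=cv2.cvtColor(cv2.GaussianBlur(im,(3,3),0),cv2.COLOR_RGB2HSV)
    return ((hsv[:,:,1]<28)|(hsv[:,:,2]<85)).astype('uint8')
def find(c,P,z,im=None,rad=18,dark=False):
    """centre and long-axis direction (deg) of the blob near world P, seen at height z"""
    im=c['frame'] if im is None else im
    m=mask(im); 
    if dark: m=(im.max(2)<85).astype('uint8')
    n,l,st,ce=cv2.connectedComponentsWithStats(m)
    u,v=pix(c,[P[0],P[1],z]); 
    ids=[i for i in range(1,n) if st[i,4]>25 and np.hypot(*(ce[i]-[u,v]))<rad]
    if not ids: print('none');return
    pts=np.argwhere(np.isin(l,ids))[:,::-1]
    hull=cv2.convexHull(pts.astype(np.float32))[:,0]
    w=np.array([at(c,*p,z)[:2] for p in hull],np.float32)
    (cx,cy),(a,b),t=cv2.minAreaRect(w)
    if a<b:t+=90;a,b=b,a
    print('centre',round(cx,1),round(cy,1),'size',round(a,1),round(b,1),'dir',round((t+90)%180-90,1),'ids',len(ids)); return cx,cy,t
E
python3 - <<'E'
from h import *
c=snap('top'); t3=cv2.imread('pics/t3.png')[:,:,::-1].copy()
I=lambda f,u,v,s=3,o=(140,130):at(c,o[0]+u/s,o[1]+v/s,20)
for n,uv,z,im in(('glue',(128,308),16,t3),('sc',(235,290),5,t3),('punch',(347,315),25,None),('stap',(453,303),25,None),('tape',(557,300),20,None)):
    print(n,end=' ');find(c,I(0,*uv),z,im)
for n,uv in zip(('t_tape','t_sc','t_punch','t_st','t_glue'),((97,112),(210,103),(316,125),(422,123),(530,124))):
    print(n,end=' ');find(c,I(0,*uv),10,t3,rad=30)
E
```

```text
glue centre 427.7 252.1 size 114.6 34.6 dir 13.6 ids 2
sc centre 444.5 136.8 size 139.7 57.9 dir 0.0 ids 1
punch centre 425.0 23.6 size 79.0 38.5 dir 9.2 ids 1
stap centre 436.8 -88.3 size 124.3 31.1 dir 0.7 ids 1
tape centre 441.3 -196.9 size 126.3 42.2 dir -8.8 ids 1
t_tape centre 634.0 296.6 size 169.5 103.7 dir 0.8 ids 1
t_sc centre 647.7 176.1 size 173.2 102.9 dir 1.5 ids 1
t_punch centre 625.5 60.0 size 168.6 103.2 dir 1.1 ids 1
t_st centre 630.8 -54.6 size 173.4 104.0 dir -0.7 ids 1
t_glue none
```

Run:
```python
from h import *
c=snap('top'); im=cv2.imread('pics/top0.png')[:,:,::-1].copy(); im=np.clip(im*1.22,0,255).astype('uint8')
m=mask(im); cv2.imwrite('pics/m.png',m*255)
print('gluetray corners',[at(c,140+u/3,130+v/3,12)[:2].round(1) for u,v in((486,45),(579,47),(576,203),(483,198))], at(c,140+531/3,130+123.3/3,12))
r=im[190:262,200:240]; hs=cv2.cvtColor(r,cv2.COLOR_RGB2HSV)
dk=hs[:,:,2]<90; br=(hs[:,:,1]<30)&~dk
f=lambda k:np.argwhere(k)[:,::-1]+[200,190]
D,Bp=f(dk),f(br); print(len(D),len(Bp))
a,b=D.mean(0),Bp.mean(0); A,B=at(c,*a,5),at(c,*b,5); print('rings',A,'blades',B,np.degrees(np.arctan2(*(A-B)[1::-1])))
W=np.array([at(c,*p,5)[:2] for p in np.vstack([D,Bp])]); d=(A-B)[:2];d/=np.linalg.norm(d);q=W@d;print('mid',W.mean(0),q.max()-q.min(), (q.max()+q.min())/2*d+ (W.mean(0)@[-d[1],d[0]])*np.array([-d[1],d[0]]))
plan([(700,250,150,104),(428,252,100,104)])
```

```text
gluetray corners [array([ 712.7, -121.9]), array([ 712.3, -221.3]), array([ 544.5, -218.4]), array([ 547.8, -120.2])] [ 628.77119084 -170.52008665   12.        ]
222 280
rings [482.40555738 138.89833367   5.        ] blades [470.14764019 134.47200535   5.        ] 19.85462810362004
mid [475.8041856  136.36328309] 193.74448994838968 [481.75946203 138.5137307 ]
[700, 250, 150, 104] -> call [np.float64(-36.0), np.float64(-47.6), np.float64(24.2), np.float64(33.0)] rows>= 4
[700, 250, 150, 104] -> call [np.float64(-56.2), np.float64(-20.3), np.float64(24.2), np.float64(33.0)] rows>= 4
[428, 252, 100, 104] -> call [np.float64(-131.7), np.float64(-33.9), np.float64(25.0), np.float64(-0.0)] rows>= 3
[428, 252, 100, 104] -> call [np.float64(-131.7), np.float64(-33.9), np.float64(25.0), np.float64(-0.0)] rows>= 3
```

Emit:
arm_command --pt "-36 -48 24 33 0.7" --pt "-36 -48 24 33 0.7" --pt "-36 -48 24 33 0.7" --pt "-36 -48 24 33 0.7"

```text
t: 8.1
eef_pos: [752.6, 275.1, 177.4]
tcp_rot: [-3.141, 0.001, 0.813]
ft_force: [0.4, 0.5, 0.3]
opening: 0.729
grip_force: 0.0
```

Emit:
arm_command --pt "-56 -20 24 33 0.7" --pt "-56 -20 24 33 0.7" --pt "-56 -20 24 33 0.7" --pt "-56 -20 24 33 0.7"

```text
t: 8.5
eef_pos: [699.7, 247.9, 153.5]
tcp_rot: [3.141, 0.001, 0.237]
ft_force: [1.1, 0.6, 0.0]
opening: 0.703
grip_force: 0.0
```

Emit:
arm_command --pt "-132 -34 25 0 0.7" --pt "-132 -34 25 0 0.7" --pt "-132 -34 25 0 0.7" --pt "-132 -34 25 0 0.7"

```text
t: 8.9
eef_pos: [558.9, 249.3, 127.8]
tcp_rot: [3.141, 0.005, 0.245]
ft_force: [0.7, 0.3, 0.6]
opening: 0.699
grip_force: 0.0
```

Emit:
arm_command --pt "-132 -34 25 0 0.7" --pt "-132 -34 25 0 0.7" --pt "-132 -34 25 0 0.7" --pt "-132 -34 25 0 0.7"

```text
t: 9.3
eef_pos: [423.3, 250.3, 103.1]
tcp_rot: [3.141, 0.004, 0.245]
ft_force: [0.1, 0.2, -0.7]
opening: 0.7
grip_force: 0.0
```

Run:
```python
from h import *
c=snap('side','s5.png'); print([pix(c,[428,252,z]).round() for z in(16,100)])
B=c['frame'][110:240,110:280,::-1];cv2.imwrite('pics/s5b.png',cv2.resize(B,None,fx=4.5,fy=4.5,interpolation=cv2.INTER_CUBIC))
plan([(428,252,4,104)])
print(env.state()['joints'],env.state()['tcp_rot'])
```

```text
[array([181., 181.]), array([178., 164.])]
[428, 252, 4, 104] -> call [np.float64(1.9), np.float64(-0.6), np.float64(99.7), np.float64(0.0)] rows>= 2
[ 3.98508638e-01  4.65910973e-01  1.98988249e+00 -5.67197303e-05
  6.86778211e-01  1.72465322e+00] [3.14140712e+00 9.61951889e-04 2.44695537e-01]
```

View pics/s5b.png

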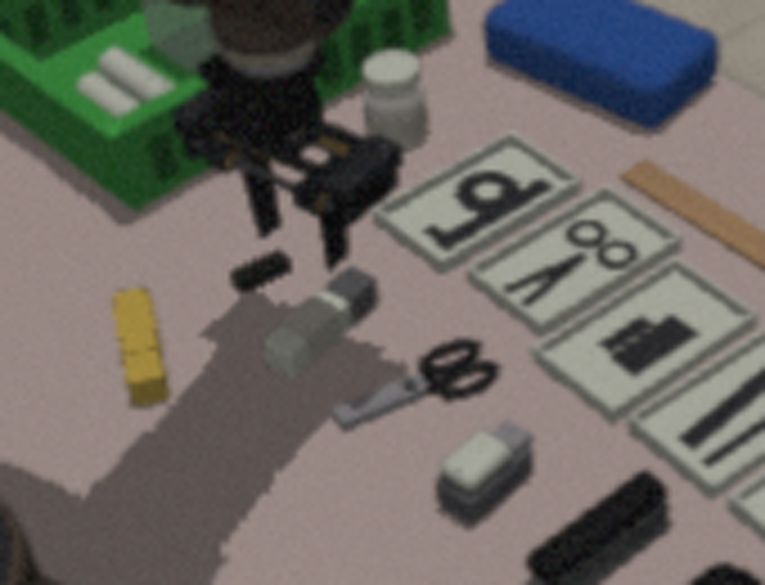

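The gripper is over the glue at about (320,320) in the crop; the eraser at (260,270) is clear of the fingers. Descend and grip.

Emit:
arm_command --pt "2 0 50 0 0.7" --pt "2 0 85 0 0.7" --pt "2 0 99 0 0.7" --pt "2 0 99 0 0.4"

```text
t: 9.75
eef_pos: [430.2, 251.5, 2.9]
tcp_rot: [3.141, 0.002, 0.243]
ft_force: [0.2, 0.7, 1.5]
opening: 0.657
grip_force: 0.0
```

Emit:
arm_command --pt "0 0 0 0 0.1" --pt "0 0 0 0 0.1" --pt "0 0 0 0 0.1" --pt "0 0 0 0 0.1" --pt "0 0 0 0 0.1"

```text
t: 10.25
eef_pos: [430.2, 252.6, 5.4]
tcp_rot: [-3.141, -0.002, 0.245]
ft_force: [-0.5, -0.9, 7.0]
opening: 0.335
grip_force: 30.0
```

Emit:
arm_command --pt "0 0 -30 0 0.1" --pt "0 0 -60 0 0.1" --pt "0 0 -100 0 0.1" --pt "0 0 -120 0 0.1"

```text
t: 10.65
eef_pos: [430.3, 252.8, 127.6]
tcp_rot: [-3.141, -0.003, 0.245]
ft_force: [0.0, -0.2, -1.3]
opening: 0.333
grip_force: 30.0
```

Run:
```python
from h import *
plan([(629,-170.5,125,90),(629,-170.5,11,90)])
c=snap('top'); im=c['frame']
r=im[205:252,205:236]; hs=cv2.cvtColor(r,cv2.COLOR_RGB2HSV)
print(env.state()['opening'])
```

```text
[629, -170.5, 125, 90] -> call [np.float64(45.0), np.float64(229.4), np.float64(1.3), np.float64(7.0)] rows>= 5
[629, -170.5, 125, 90] -> call [np.float64(72.7), np.float64(222.2), np.float64(1.3), np.float64(7.0)] rows>= 5
[629, -170.5, 11, 90] -> call [np.float64(0.0), np.float64(0.0), np.float64(114.0), np.float64(-0.0)] rows>= 3
0.3337829224824702
```

Emit:
arm_command --pt "45 229 1 7 0.1" --pt "45 229 1 7 0.1" --pt "45 229 1 7 0.1" --pt "45 229 1 7 0.1" --pt "45 229 1 7 0.1"

```text
t: 11.2
eef_pos: [529.8, 38.5, 123.3]
tcp_rot: [3.141, -0.0, 0.121]
ft_force: [1.1, 1.3, -0.4]
opening: 0.338
grip_force: 30.0
```

Emit:
arm_command --pt "73 222 1 7 0.1" --pt "73 222 1 7 0.1" --pt "73 222 1 7 0.1" --pt "73 222 1 7 0.1" --pt "73 222 1 7 0.1"

```text
t: 11.7
eef_pos: [629.3, -173.2, 121.9]
tcp_rot: [3.142, -0.0, -0.001]
ft_force: [-0.7, 1.3, -1.1]
opening: 0.335
grip_force: 30.0
```

Emit:
arm_command --pt "0 0 0 0 0.1" --pt "0 0 0 0 0.1"

```text
t: 11.9
eef_pos: [628.1, -170.4, 121.7]
tcp_rot: [-3.141, 0.001, -0.001]
ft_force: [-0.6, -0.1, -0.5]
opening: 0.334
grip_force: 30.0
```

Run:
```python
from h import *
plan([(629,-170.5,11,90)])
c=snap('side','s6.png')
B=c['frame'][170:320,220:420,::-1];cv2.imwrite('pics/s6b.png',cv2.resize(B,None,fx=4,fy=4,interpolation=cv2.INTER_CUBIC))
```

```text
[629, -170.5, 11, 90] -> call [np.float64(0.9), np.float64(0.1), np.float64(110.7), np.float64(-0.0)] rows>= 3
```

View pics/s6b.png

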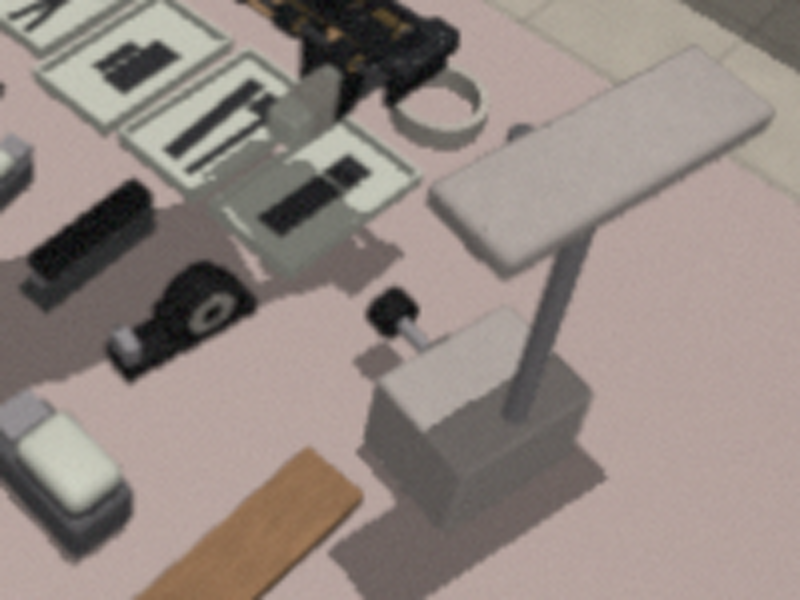

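The glue is held level above its tray, at about (305,110) in the crop. Lower it and release with a partial opening so the fingers stay inside the walls.

Emit:
arm_command --pt "1 0 45 0 0.1" --pt "1 0 85 0 0.1" --pt "1 0 105 0 0.1" --pt "1 0 110 0 0.1" --pt "1 0 110 0 0.1"

```text
t: 12.45
eef_pos: [629.4, -169.1, 12.6]
tcp_rot: [-3.141, 0.001, 0.002]
ft_force: [0.0, 0.0, -0.5]
opening: 0.337
grip_force: 30.0
```

Emit:
arm_command --pt "0 0 0 0 0.55" --pt "0 0 0 0 0.55" --pt "0 0 0 0 0.55" --pt "0 0 0 0 0.55"

```text
t: 12.85
eef_pos: [629.9, -170.3, 13.4]
tcp_rot: [3.141, -0.001, 0.0]
ft_force: [0.4, -0.9, -0.7]
opening: 0.54
grip_force: 0.0
```

Emit:
arm_command --pt "0 0 -40 0 0.55" --pt "0 0 -90 0 0.55" --pt "0 0 -115 0 0.55" --pt "0 0 -115 0 0.55"

```text
t: 13.25
eef_pos: [631.2, -170.8, 132.1]
tcp_rot: [3.139, -0.007, 0.0]
ft_force: [-0.2, 0.3, 0.5]
opening: 0.553
grip_force: 0.0
```

```bash
cat >> h.py <<'E'
def sciss(c):
    im=c['frame']; m=mask(im); m[:203]=0
    n,l,st,ce=cv2.connectedComponentsWithStats(m)
    for i in range(1,n):
        if 205<ce[i][0]<235 and 205<ce[i][1]<250 and st[i,4]>25: print(ce[i],st[i])
    sel=np.isin(l,[i for i in range(1,n) if 200<ce[i][0]<240 and 205<ce[i][1]<252 and st[i,4]>25])
    V=im.max(2); D=np.argwhere(sel&(V<85))[:,::-1]; B=np.argwhere(sel&(V>110))[:,::-1]
    A,Q=at(c,*D.mean(0),5),at(c,*B.mean(0),5); d=(A-Q)[:2]; d/=np.linalg.norm(d)
    W=np.array([at(c,*p,5)[:2] for p in np.vstack([D,B])]); q=W@d
    nn=np.array([-d[1],d[0]]); mid=(q.max()+q.min())/2*d+(Q[:2]@nn)*nn
    print('rings',A[:2].round(1),'blades',Q[:2].round(1),'dir',np.degrees(np.arctan2(d[1],d[0])).round(1),'len',q.max()-q.min(),'mid',mid.round(1))
E
python3 - <<'E'
from h import *
c=snap('top','t7.png'); sciss(c)
print(env.state()['eef_pos'])
E
```

```text
h.py:70: RuntimeWarning: Mean of empty slice.
  A,Q=at(c,*D.mean(0),5),at(c,*B.mean(0),5); d=(A-Q)[:2]; d/=np.linalg.norm(d)
  ret = um.true_divide(
Traceback (most recent call last):
  File "h.py", line 71, in sciss
    W=np.array([at(c,*p,5)[:2] for p in np.vstack([D,B])]); q=W@d
                                                              ~^~
ValueError: matmul: Input operand 1 has a mismatch in its core dimension 0, with gufunc signature (n?,k),(k,m?)->(n?,m?) (size 2 is different from 0)
```

Run:
```python
from h import *
im=cv2.imread('pics/t7.png')[:,:,::-1].copy(); m=mask(im)
n,l,st,ce=cv2.connectedComponentsWithStats(m)
for i in range(1,n):
    if st[i,4]>25 and 130<ce[i][0]<320 and 120<ce[i][1]<270: print(ce[i].round(1),st[i])
V=im.max(2); S=cv2.cvtColor(im,cv2.COLOR_RGB2HSV)[:,:,1]
print(V[200:252:2,203:240:2])
```

```text
[209.2 163.7] [ 193  137   33   54 1760]
[171.3 167.1] [ 155  141   34   53 1717]
[245.1 171.1] [ 229  145   33   53 1739]
[152.5 230.5] [149 223   8  16 108]
[[179 178 180 178 178 179 178 178 179 180 178 178 178 179 180 178 180 179
  179]
 [179 180 179 179 180 178 178 178 178 178 179 179 178 178 179 179 179 179
  179]
 [179 177 179 178 179 179 140 123 178 178 179 178 179 179 179 179 179 180
  178]
 [179 179 179 179 178  77  28  46 133 179 179 124 133 178 179 178 179 179
  178]
 [179 179 179 178 158  47 104  64  26 178  72  35  35 151 180 179 179 179
  179]
 [179 179 178 180  61  39 178 110  21 101  31 160  47  66 179 178 178 178
  178]
 [179 178 178 178  48  79 179  92  21  40 125 178  59  32 179 178 178 179
  178]
 [178 178 180 178  49 159 179  65  24  45 175 178  55  38 179 178 178 178
  178]
 [179 179  81  47  44  71 123  41  13  20 175 178  50 127 177 179 179 178
  179]
 [142  82  54  51  50  45  45  42  33  25 175 157  51 165 178 177 179 178
  179]
 [ 50  55  56  55  55  54  49  45  46  41  54  49  22 178 178 178 179 179
  177]
 [ 57  59  58  58  56  56  55  53  53  49  49  46 
[... 465 characters left out ...]
  70  68  66  65  67  62  65  60  60  60  58
   60]
 [ 73  71  74  72  71  71  70  66  69  69  67  67  66  66  66  61  62  64
   60]
 [ 76  75  74  73  73  73  72  72  70  69  69  69  67  65  66  66  66  65
   65]
 [ 76  76  74  75  76  73  74  72  74  68  72  70  68  68  70  66  65  64
   65]
 [ 79  77  76  75  76  74  74  75  72  72  72  72  69  70  69  68  68  69
   67]
 [ 81  78  80  79  74  77  75  74  73  74  71  71  72  71  71  71  72  70
   71]
 [ 84  83  82  78  77  76  76  76  74  73  76  73  71  72  72  71  72  69
   71]
 [ 85  84  84  83  81  80  79  78  76  76  74  75  73  71  72  72  74  72
   69]
 [ 89  88  87  85  82  82  79  78  79  78  77  75  74  75  75  75  73  75
   72]]
```

Run:
```python
from h import *
c=snap('top'); c=dict(c); c['frame']=cv2.imread('pics/t3.png')[:,:,::-1].copy()
sciss(c)
s=snap('side','s7.png'); V0=cv2.imread('pics/s6.png').max(2).astype(int); V1=s['frame'].max(2).astype(int)
# scissors region unchanged in side view?
u,v=pix(s,[445,137,5]).round().astype(int); d=abs(V0-V1)[v-18:v+18,u-25:u+25]; print(u,v,d.mean(),(d>40).sum())
t7=cv2.imread('pics/t7.png')[203:216,206:232].astype(int);print(abs(t7-cv2.imread('pics/t3.png')[203:216,206:232]).mean())
plan([(445,140,120,79)])
```

```text
[217.28571429 225.14021164] [210 205  20  45 378]
rings [482.7 138.1] blades [412.7 151.6] dir -10.9 len 139.9903781627239 mid [442.8 145.8]
203 197 1.9005555555555556 2
4.7514792899408285
[445, 140, 120, 79] -> call [np.float64(-92.0), np.float64(-155.1), np.float64(3.5), np.float64(5.5)] rows>= 4
[445, 140, 120, 79] -> call [np.float64(-106.5), np.float64(-145.5), np.float64(3.5), np.float64(5.5)] rows>= 4
```

Run:
```python
from h import *
c=snap('top')
for n,p in dict(tape=(171.3,167.1),sc=(209.2,163.7),punch=(245.1,171.1)).items(): print(n,at(c,*p,8).round(1))
plan([(433,147.7,100,79.1),(433,147.7,3,None)])
```

```text
tape [633.4 297.5   8. ]
sc [646.9 175.8   8. ]
punch [625.   59.5   8. ]
[433, 147.7, 100, 79.1] -> call [np.float64(-97.9), np.float64(-158.9), np.float64(13.2), np.float64(5.5)] rows>= 4
[433, 147.7, 100, 79.1] -> call [np.float64(-112.6), np.float64(-148.9), np.float64(13.2), np.float64(5.5)] rows>= 4
[433, 147.7, 3, None] -> call [np.float64(-0.0), np.float64(-0.0), np.float64(97.0), 0.0] rows>= 2
```

Emit:
arm_command --pt "-98 -159 13 5.5 0.55" --pt "-98 -159 13 5.5 0.55" --pt "-98 -159 13 5.5 0.55" --pt "-98 -159 13 5.5 0.55"

```text
t: 13.85
eef_pos: [529.1, -9.3, 113.2]
tcp_rot: [-3.141, 0.003, -0.095]
ft_force: [0.1, 0.3, -0.1]
opening: 0.55
grip_force: 0.0
```

Emit:
arm_command --pt "-113 -149 13 5.5 0.55" --pt "-113 -149 13 5.5 0.55" --pt "-113 -149 13 5.5 0.55" --pt "-113 -149 13 5.5 0.55" --pt "-113 -149 13 5.5 0.55"

```text
t: 14.35
eef_pos: [430.1, 150.4, 100.4]
tcp_rot: [3.14, 0.004, -0.187]
ft_force: [-0.0, -0.5, 0.1]
opening: 0.549
grip_force: 0.0
```

Run:
```python
from h import *
plan([(433,147.7,3,79.1)])
s=snap('side','s8.png'); a=cv2.imread('pics/s7.png')[186:212,185:228]; b=s['frame'][186:212,185:228,::-1]
cv2.imwrite('pics/s8b.png',cv2.resize(np.hstack([s['frame'][140:225,160:260,::-1]]),None,fx=6,fy=6,interpolation=cv2.INTER_CUBIC))
```

```text
[433, 147.7, 3, 79.1] -> call [np.float64(3.4), np.float64(2.1), np.float64(97.4), np.float64(0.2)] rows>= 2
```

View pics/s8b.png

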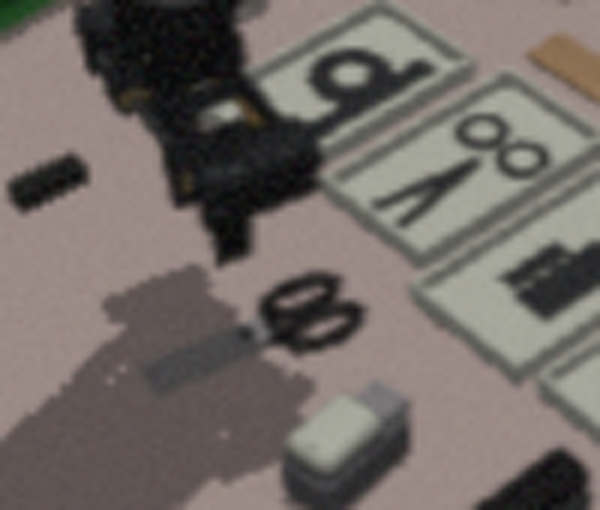

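Scissors unmoved, rings at (310,310) and blades at (205,360). Descend.

Emit:
arm_command --pt "3 1 45 0 0.55" --pt "3 1 80 0 0.55" --pt "3 1 92 0 0.55" --pt "3 1 97 0 0.55" --pt "3 1 97 0 0.4"

```text
t: 14.9
eef_pos: [436.1, 145.6, 3.9]
tcp_rot: [3.141, 0.001, -0.192]
ft_force: [-0.1, 0.3, -0.1]
opening: 0.512
grip_force: 0.0
```

Emit:
arm_command --pt "0 0 1 0 0" --pt "0 0 1 0 0" --pt "0 0 1 0 0" --pt "0 0 1 0 0" --pt "0 0 1 0 0"

```text
t: 15.4
eef_pos: [436.3, 146.4, 4.1]
tcp_rot: [-3.141, -0.001, -0.191]
ft_force: [0.1, -1.4, 6.6]
opening: 0.207
grip_force: 30.0
```

Emit:
arm_command --pt "0 0 -30 0 0" --pt "0 0 -60 0 0" --pt "0 0 -100 0 0" --pt "0 0 -110 0 0"

```text
t: 15.8
eef_pos: [437.0, 146.6, 116.8]
tcp_rot: [-3.14, -0.005, -0.191]
ft_force: [0.4, -0.2, -0.9]
opening: 0.204
grip_force: 30.0
```

Run:
```python
from h import *
s=env.state(); print(s['opening'],s['grip_force'])
plan([(637,176,110,90),(637,176,9,None)])
```

```text
0.20391957419885218 29.951911568641663
[637, 176, 110, 90] -> call [np.float64(190.7), np.float64(-66.8), np.float64(6.8), np.float64(-11.0)] rows>= 5
[637, 176, 9, None] -> call [np.float64(0.0), np.float64(-0.0), np.float64(101.0), 0.0] rows>= 2
```

Emit:
arm_command --pt "193 -67 7 -11 0" --pt "193 -67 7 -11 0" --pt "193 -67 7 -11 0" --pt "193 -67 7 -11 0" --pt "193 -67 7 -11 0"

```text
t: 16.3
eef_pos: [642.3, 175.6, 105.1]
tcp_rot: [-3.141, -0.002, 0.0]
ft_force: [-1.6, -1.1, -1.9]
opening: 0.205
grip_force: 30.0
```

Emit:
arm_command --pt "0 0 0 0 0" --pt "0 0 0 0 0" --pt "0 0 0 0 0"

```text
t: 16.6
eef_pos: [637.0, 175.3, 106.7]
tcp_rot: [3.142, 0.001, 0.001]
ft_force: [0.5, 0.1, -0.5]
opening: 0.205
grip_force: 30.0
```

Run:
```python
from h import *
s=env.state(); print(s['opening'],s['grip_force'])
plan([(640,176,9,90)])
```

```text
0.20544237453376535 29.951950013637543
[640, 176, 9, 90] -> call [np.float64(3.0), np.float64(-0.7), np.float64(97.7), np.float64(0.0)] rows>= 2
```

Emit:
arm_command --pt "3 -1 45 0 0" --pt "3 -1 80 0 0" --pt "3 -1 93 0 0" --pt "3 -1 98 0 0" --pt "3 -1 98 0 0"

```text
t: 17.1
eef_pos: [641.2, 176.4, 9.7]
tcp_rot: [-3.141, -0.0, 0.001]
ft_force: [0.4, 0.4, -0.9]
opening: 0.2
grip_force: 30.0
```

Emit:
arm_command --pt "0 0 0 0 0.45" --pt "0 0 0 0 0.45" --pt "0 0 0 0 0.45" --pt "0 0 0 0 0.45"

```text
t: 17.5
eef_pos: [641.5, 176.4, 9.2]
tcp_rot: [-3.141, -0.001, 0.001]
ft_force: [0.2, 0.7, 0.5]
opening: 0.441
grip_force: 0.0
```

Emit:
arm_command --pt "0 0 -40 0 0.45" --pt "0 0 -90 0 0.45" --pt "0 0 -115 0 0.45" --pt "0 0 -115 0 0.45"

```text
t: 17.9
eef_pos: [642.9, 176.7, 128.1]
tcp_rot: [-3.14, -0.007, 0.001]
ft_force: [0.4, -0.1, 0.6]
opening: 0.451
grip_force: 0.0
```

Run:
```python
from h import *
c=snap('top','t9.png')
for n,P,z in(('punch',(425,24),25),('stap',(437,-88),25),('tape',(441,-197),20)): print(n,end=' ');find(c,P,z)
s=snap('side','s9.png')
u,v=pix(s,[441,-197,20]);print(u,v)
P=(441.3-10*-0,-196.9)
d=np.radians(-8.8); g=np.array([441.3,-196.9])+12*np.array([np.cos(d),np.sin(d)]); print(g)
plan([(g[0],g[1],120,81.2),(g[0],g[1],11,None)])
```

```text
punch centre 425.0 23.4 size 79.0 38.0 dir 9.2 ids 1
stap centre 436.8 -88.3 size 124.3 31.1 dir 0.7 ids 1
tape centre 441.3 -197.2 size 126.3 42.7 dir -8.8 ids 1
265.05258325355055 249.7375741930934
[ 453.15874058 -198.73583004]
[np.float64(453.1587405773586), np.float64(-198.73583003540847), 120, 81.2] -> call [np.float64(-94.1), np.float64(187.5), np.float64(1.9), np.float64(4.4)] rows>= 5
[np.float64(453.1587405773586), np.float64(-198.73583003540847), 120, 81.2] -> call [np.float64(-79.4), np.float64(194.2), np.float64(1.9), np.float64(4.4)] rows>= 5
[np.float64(453.1587405773586), np.float64(-198.73583003540847), 11, None] -> call [np.float64(0.0), np.float64(-0.0), np.float64(109.0), 0.0] rows>= 3
```

Emit:
arm_command --pt "-94 188 2 4.4 0.7" --pt "-94 188 2 4.4 0.7" --pt "-94 188 2 4.4 0.7" --pt "-94 188 2 4.4 0.7" --pt "-94 188 2 4.4 0.7"

```text
t: 18.5
eef_pos: [544.6, -14.8, 120.2]
tcp_rot: [3.142, 0.004, -0.079]
ft_force: [0.2, 0.9, 0.2]
opening: 0.693
grip_force: 0.0
```

Emit:
arm_command --pt "-79 194 2 4.4 0.7" --pt "-79 194 2 4.4 0.7" --pt "-79 194 2 4.4 0.7" --pt "-79 194 2 4.4 0.7" --pt "-79 194 2 4.4 0.7"

```text
t: 19.0
eef_pos: [451.9, -202.0, 118.5]
tcp_rot: [-3.141, 0.002, -0.157]
ft_force: [-0.6, 1.2, -0.2]
opening: 0.699
grip_force: 0.0
```

Run:
```python
from h import *
plan([(453,-198.5,11,81.2)])
s=snap('side','s10.png')
cv2.imwrite('pics/s10b.png',cv2.resize(s['frame'][120:290,190:350,::-1],None,fx=3.5,fy=3.5,interpolation=cv2.INTER_CUBIC))
```

```text
[453, -198.5, 11, 81.2] -> call [np.float64(0.6), np.float64(-3.7), np.float64(107.5), np.float64(-0.2)] rows>= 3
```

View pics/s10b.png

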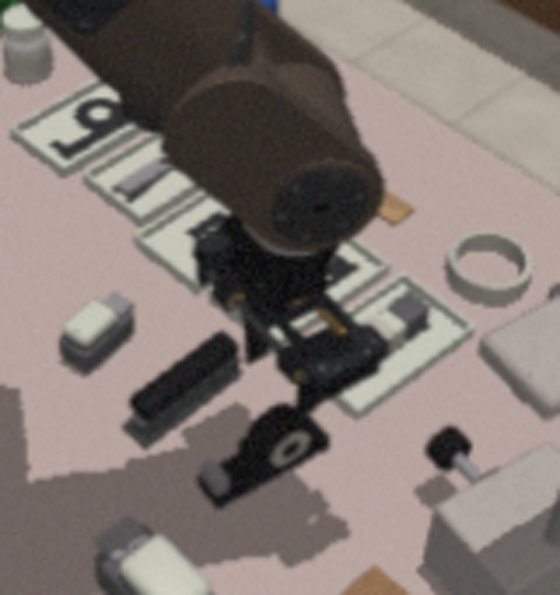

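The tape at (270,460) is unmoved, glue and scissors are in their trays at (400,320) and (150,180). Descend on the tape.

Emit:
arm_command --pt "0 -2 45 0 0.7" --pt "0 -2 85 0 0.7" --pt "0 -2 102 0 0.7" --pt "0 -2 107 0 0.7" --pt "0 -2 107 0 0.5"

```text
t: 19.55
eef_pos: [454.3, -196.1, 11.9]
tcp_rot: [-3.141, 0.002, -0.152]
ft_force: [-0.3, -0.0, -0.3]
opening: 0.66
grip_force: 0.0
```

Emit:
arm_command --pt "0 0 0 0 0.1" --pt "0 0 0 0 0.1" --pt "0 0 0 0 0.1" --pt "0 0 0 0 0.1" --pt "0 0 0 0 0.1"

```text
t: 20.05
eef_pos: [454.4, -197.3, 13.3]
tcp_rot: [3.141, -0.001, -0.153]
ft_force: [-0.5, 2.3, 6.8]
opening: 0.374
grip_force: 30.0
```

Emit:
arm_command --pt "0 0 -30 0 0.1" --pt "0 0 -60 0 0.1" --pt "0 0 -100 0 0.1" --pt "0 0 -130 0 0.1" --pt "0 0 -130 0 0.1"

```text
t: 20.55
eef_pos: [455.3, -197.8, 146.1]
tcp_rot: [3.139, -0.006, -0.153]
ft_force: [0.6, -0.3, -3.2]
opening: 0.375
grip_force: 30.0
```

Run:
```python
from h import *
s=env.state(); print(s['opening'],s['grip_force'])
plan([(645,297,140,90),(645,297,18,None)])
```

```text
0.37488321652029005 29.998314678668976
[645, 297, 140, 90] -> call [np.float64(37.3), np.float64(-172.7), np.float64(2.0), np.float64(-2.9)] rows>= 4
[645, 297, 140, 90] -> call [np.float64(46.1), np.float64(-170.5), np.float64(2.0), np.float64(-2.9)] rows>= 4
[645, 297, 140, 90] -> call [np.float64(54.7), np.float64(-168.0), np.float64(2.0), np.float64(-2.9)] rows>= 4
[645, 297, 18, None] -> call [np.float64(0.0), np.float64(0.0), np.float64(122.0), 0.0] rows>= 3
```

Emit:
arm_command --pt "37 -173 2 -3 0.1" --pt "37 -173 2 -3 0.1" --pt "37 -173 2 -3 0.1" --pt "37 -173 2 -3 0.1"

```text
t: 20.95
eef_pos: [517.1, -28.8, 139.5]
tcp_rot: [-3.141, 0.001, -0.099]
ft_force: [-0.3, -0.1, -2.7]
opening: 0.373
grip_force: 30.0
```

Emit:
arm_command --pt "46 -170 2 -3 0.1" --pt "46 -170 2 -3 0.1" --pt "46 -170 2 -3 0.1" --pt "46 -170 2 -3 0.1"

```text
t: 21.35
eef_pos: [580.1, 136.0, 137.1]
tcp_rot: [-3.141, 0.001, -0.046]
ft_force: [0.5, -0.6, -3.3]
opening: 0.369
grip_force: 30.0
```

Emit:
arm_command --pt "55 -168 2 -3 0.1" --pt "55 -168 2 -3 0.1" --pt "55 -168 2 -3 0.1" --pt "55 -168 2 -3 0.1" --pt "55 -168 2 -3 0.1"

```text
t: 21.85
eef_pos: [642.7, 301.1, 134.1]
tcp_rot: [3.141, 0.002, 0.007]
ft_force: [-1.0, 0.1, -2.7]
opening: 0.38
grip_force: 30.0
```

Emit:
arm_command --pt "0 0 0 0 0.1" --pt "0 0 0 0 0.1"

```text
t: 22.05
eef_pos: [642.5, 296.8, 135.7]
tcp_rot: [3.141, 0.002, 0.003]
ft_force: [1.0, 0.6, -2.0]
opening: 0.373
grip_force: 30.0
```

Run:
```python
from h import *
s=env.state(); print(s['opening'],s['grip_force'])
plan([(646,297,18,90)])
```

```text
0.3726482387967588 29.99839961528778
[646, 297, 18, 90] -> call [np.float64(3.5), np.float64(-0.2), np.float64(117.7), np.float64(0.2)] rows>= 3
```

Emit:
arm_command --pt "3 0 45 0 0.1" --pt "3 0 85 0 0.1" --pt "3 0 110 0 0.1" --pt "3 0 118 0 0.1" --pt "3 0 118 0 0.1"

```text
t: 22.55
eef_pos: [645.7, 296.6, 18.6]
tcp_rot: [3.141, 0.001, 0.003]
ft_force: [-0.6, -0.2, -1.5]
opening: 0.374
grip_force: 30.0
```

Emit:
arm_command --pt "0 0 0 0 0.55" --pt "0 0 0 0 0.55" --pt "0 0 0 0 0.55" --pt "0 0 0 0 0.55"

```text
t: 22.95
eef_pos: [646.2, 297.9, 19.3]
tcp_rot: [-3.141, -0.001, 0.004]
ft_force: [0.7, 0.7, 0.3]
opening: 0.543
grip_force: 0.0
```

Emit:
arm_command --pt "0 0 -40 0 0.55" --pt "0 0 -90 0 0.55" --pt "0 0 -115 0 0.55" --pt "0 0 -115 0 0.55"

```text
t: 23.35
eef_pos: [647.5, 298.5, 138.5]
tcp_rot: [-3.139, -0.007, 0.004]
ft_force: [-1.0, 0.2, -0.1]
opening: 0.55
grip_force: 0.0
```

Run:
```python
from h import *
c=snap('top','t11.png')
for n,P,z in(('punch',(425,24),25),('stap',(437,-88),25)): print(n,end=' ');find(c,P,z)
plan([(437,-88,110,90.7),(437,-88,6,None)])
```

```text
punch centre 424.6 23.6 size 78.0 37.6 dir 9.2 ids 1
stap centre 436.8 -87.2 size 124.7 32.8 dir 2.6 ids 1
[437, -88, 110, 90.7] -> call [np.float64(-105.6), np.float64(192.7), np.float64(12.9), np.float64(-0.2)] rows>= 5
[437, -88, 110, 90.7] -> call [np.float64(-106.3), np.float64(192.2), np.float64(12.9), np.float64(-0.2)] rows>= 5
[437, -88, 6, None] -> call [np.float64(0.0), np.float64(0.0), np.float64(104.0), 0.0] rows>= 3
```

Emit:
arm_command --pt "-106 192 13 0 0.7" --pt "-106 192 13 0 0.7" --pt "-106 192 13 0 0.7" --pt "-106 192 13 0 0.7" --pt "-106 192 13 0 0.7"

```text
t: 23.9
eef_pos: [537.7, 102.7, 119.2]
tcp_rot: [3.141, 0.004, 0.002]
ft_force: [0.7, 0.9, 0.3]
opening: 0.698
grip_force: 0.0
```

Emit:
arm_command --pt "-106 192 13 -1 0.7" --pt "-106 192 13 -1 0.7" --pt "-106 192 13 -1 0.7" --pt "-106 192 13 -1 0.7" --pt "-106 192 13 -1 0.7"

```text
t: 24.4
eef_pos: [432.8, -89.0, 106.4]
tcp_rot: [-3.141, 0.003, 0.019]
ft_force: [-0.3, 0.0, 0.1]
opening: 0.702
grip_force: 0.0
```

Run:
```python
from h import *
plan([(437,-88,7,91)])
s=snap('side','s12.png'); o=cv2.imread('pics/s10.png')[:,:,::-1]
u,v=pix(s,[437,-88,25]).round().astype(int)
for a in(o,s['frame']):
    m=(a.max(2)<75).astype('uint8'); sub=m[v-20:v+20,u-26:u+26]; print(u,v,sub.sum(),np.argwhere(sub).mean(0))
```

```text
[437, -88, 7, 91] -> call [np.float64(4.2), np.float64(-1.0), np.float64(99.4), np.float64(0.1)] rows>= 2
242 230 714 [19.21288515 29.70728291]
242 230 675 [17.06074074 24.56296296]
```

Emit:
arm_command --pt "3 0 45 0 0.7" --pt "3 0 80 0 0.7" --pt "3 0 95 0 0.7" --pt "3 0 99 0 0.7" --pt "3 0 99 0 0.5"

```text
t: 24.95
eef_pos: [438.1, -86.4, 8.0]
tcp_rot: [-3.141, 0.002, 0.022]
ft_force: [0.0, -0.2, 0.7]
opening: 0.66
grip_force: 0.0
```

Emit:
arm_command --pt "0 0 0 0 0.1" --pt "0 0 0 0 0.1" --pt "0 0 0 0 0.1" --pt "0 0 0 0 0.1" --pt "0 0 0 0 0.1"

```text
t: 25.45
eef_pos: [438.8, -87.0, 9.1]
tcp_rot: [3.141, -0.001, 0.022]
ft_force: [0.0, 0.4, 6.5]
opening: 0.335
grip_force: 30.0
```

Emit:
arm_command --pt "0 0 -30 0 0.1" --pt "0 0 -60 0 0.1" --pt "0 0 -100 0 0.1" --pt "0 0 -120 0 0.1" --pt "0 0 -120 0 0.1"

```text
t: 25.95
eef_pos: [439.3, -87.1, 130.9]
tcp_rot: [3.14, -0.004, 0.022]
ft_force: [-0.0, -0.4, -3.0]
opening: 0.294
grip_force: 30.0
```

Run:
```python
from h import *
s=env.state(); print(s['opening'],s['grip_force'])
plan([(629,-54.5,125,90)])
```

```text
0.2944303458271919 29.999668300151825
[629, -54.5, 125, 90] -> call [np.float64(190.3), np.float64(-28.6), np.float64(5.9), np.float64(1.2)] rows>= 4
```

The opening changed during the lift, so the stapler may have shifted in the grip. Carry it over the tray, then look.

Emit:
arm_command --pt "190 -29 6 1 0.1" --pt "190 -29 6 1 0.1" --pt "190 -29 6 1 0.1" --pt "190 -29 6 1 0.1" --pt "190 -29 6 1 0.1"

```text
t: 26.45
eef_pos: [631.1, -52.8, 120.0]
tcp_rot: [-3.141, -0.0, 0.005]
ft_force: [-1.2, -0.2, -2.9]
opening: 0.291
grip_force: 30.0
```

Emit:
arm_command --pt "0 0 0 0 0.1" --pt "0 0 0 0 0.1"

```text
t: 26.65
eef_pos: [626.4, -53.9, 121.5]
tcp_rot: [-3.141, 0.002, 0.004]
ft_force: [0.8, -0.1, -1.9]
opening: 0.294
grip_force: 30.0
```

Run:
```python
from h import *
s=env.state(); print(s['opening'],s['grip_force'],s['ft_force'])
plan([(629,-54.5,13,90)])
s=snap('side','s13.png')
cv2.imwrite('pics/s13b.png',cv2.resize(s['frame'][130:270,190:350,::-1],None,fx=4,fy=4,interpolation=cv2.INTER_CUBIC))
for z in (123,132,173): print([(pix(s,[x,-54.5,z])-[190,130]).round()*4 for x in(564,629,694)])
```

```text
0.29435194095455136 29.99964863061905 [ 0.79493725 -0.05839852 -1.86005015]
[629, -54.5, 13, 90] -> call [np.float64(2.6), np.float64(0.6), np.float64(108.5), np.float64(0.2)] rows>= 3
[array([292., 224.]), array([348., 188.]), array([400., 152.])]
[array([292., 216.]), array([348., 180.]), array([400., 144.])]
[array([292., 180.]), array([348., 144.]), array([404., 108.])]
```

View pics/s13b.png

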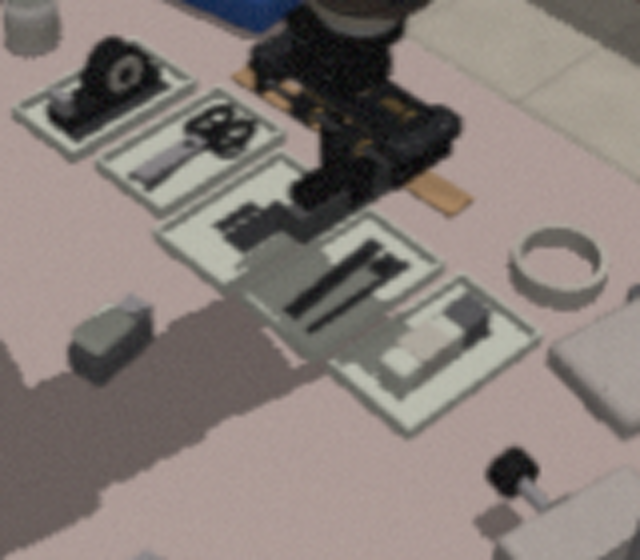

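The stapler hangs level with no notable slip, its near end at (290,205). Tape, scissors and glue lie in their trays. Lower it.

Emit:
arm_command --pt "3 1 45 0 0.1" --pt "3 1 80 0 0.1" --pt "3 1 100 0 0.1" --pt "3 1 107 0 0.1" --pt "3 1 108 0 0.1"

```text
t: 27.2
eef_pos: [629.6, -55.0, 15.7]
tcp_rot: [-3.141, 0.001, 0.004]
ft_force: [-7.3, 1.2, 13.6]
opening: 0.294
grip_force: 30.0
```

Emit:
arm_command --pt "0 0 0 0 0.1" --pt "0 0 0 0 0.52" --pt "0 0 0 0 0.52" --pt "0 0 0 0 0.52" --pt "0 0 0 0 0.52"

```text
t: 27.7
eef_pos: [630.9, -54.9, 14.7]
tcp_rot: [-3.142, -0.0, 0.004]
ft_force: [0.3, 0.8, 0.3]
opening: 0.513
grip_force: 0.0
```

Emit:
arm_command --pt "0 0 -40 0 0.52" --pt "0 0 -90 0 0.52" --pt "0 0 -115 0 0.52" --pt "0 0 -115 0 0.52"

```text
t: 28.1
eef_pos: [632.5, -55.1, 133.7]
tcp_rot: [3.14, -0.007, 0.004]
ft_force: [0.2, 0.7, -0.2]
opening: 0.52
grip_force: 0.0
```

Emit:
arm_command --pt "40 -240 0 0 0.6" --pt "40 -240 0 0 0.6" --pt "40 -240 0 0 0.6" --pt "40 -240 0 0 0.6" --pt "40 -240 0 0 0.6"

```text
t: 28.6
eef_pos: [669.5, 187.8, 128.3]
tcp_rot: [3.142, 0.001, 0.005]
ft_force: [1.1, 0.1, -0.1]
opening: 0.598
grip_force: 0.0
```

Run:
```python
from h import *
c=snap('top','t14.png')
print('punch');find(c,(425,24),25)
print('stapler');find(c,(629,-54.5),25,rad=14,dark=True)
plan([(425,23.5,110,99.2),(425,23.5,7,None)])
```

```text
punch
centre 424.9 23.3 size 79.0 37.6 dir 10.0 ids 1
stapler
centre 630.1 -56.3 size 131.3 41.3 dir 0.9 ids 1
[425, 23.5, 110, 99.2] -> call [np.float64(-123.0), np.float64(84.0), np.float64(9.1), np.float64(-4.4)] rows>= 3
[425, 23.5, 110, 99.2] -> call [np.float64(-129.1), np.float64(74.4), np.float64(9.1), np.float64(-4.4)] rows>= 3
[425, 23.5, 7, None] -> call [np.float64(0.0), np.float64(0.0), np.float64(103.0), 0.0] rows>= 3
```

Emit:
arm_command --pt "-123 84 9 -4.5 0.75" --pt "-123 84 9 -4.5 0.75" --pt "-123 84 9 -4.5 0.75" --pt "-123 84 9 -4.5 0.75"

```text
t: 29.05
eef_pos: [541.5, 98.7, 119.1]
tcp_rot: [3.142, 0.007, 0.081]
ft_force: [-0.3, -0.3, 0.2]
opening: 0.749
grip_force: 0.0
```

Emit:
arm_command --pt "-129 74 9 -4.5 0.75" --pt "-129 74 9 -4.5 0.75" --pt "-129 74 9 -4.5 0.75" --pt "-129 74 9 -4.5 0.75" --pt "-129 74 9 -4.5 0.75"

```text
t: 29.55
eef_pos: [424.9, 16.0, 111.5]
tcp_rot: [-3.142, -0.0, 0.159]
ft_force: [0.3, 0.0, 0.6]
opening: 0.749
grip_force: 0.0
```

Run:
```python
from h import *
plan([(425,23.5,7,99.2)])
s=snap('side','s15.png'); o=cv2.imread('pics/s13.png')[:,:,::-1].astype(int)
u,v=pix(s,[425,23.5,25]).round().astype(int); print(u,v)
for a in (o,s['frame']):
    h=cv2.cvtColor(a.astype('uint8'),cv2.COLOR_RGB2HSV); m=(h[:,:,1]<28); sub=m[v-16:v+20,u-18:u+18]; print(sub.sum(),np.argwhere(sub).mean(0))
```

```text
[425, 23.5, 7, 99.2] -> call [np.float64(1.3), np.float64(-7.4), np.float64(104.5), np.float64(-0.1)] rows>= 3
218 213
343 [17.66472303 17.46355685]
357 [17.3557423  17.16806723]
```

Emit:
arm_command --pt "1 -6 45 0 0.75" --pt "1 -6 80 0 0.75" --pt "1 -6 98 0 0.75" --pt "1 -6 104 0 0.75" --pt "1 -6 104 0 0.6"

```text
t: 30.1
eef_pos: [425.2, 23.0, 6.9]
tcp_rot: [-3.141, 0.001, 0.162]
ft_force: [-0.6, 0.3, 0.8]
opening: 0.71
grip_force: 0.0
```

Emit:
arm_command --pt "0 0 0 0 0.1" --pt "0 0 0 0 0.1" --pt "0 0 0 0 0.1" --pt "0 0 0 0 0.1" --pt "0 0 0 0 0.1"

```text
t: 30.6
eef_pos: [425.1, 22.5, 8.3]
tcp_rot: [3.141, -0.001, 0.161]
ft_force: [-0.6, 0.5, 8.3]
opening: 0.418
grip_force: 30.0
```

Emit:
arm_command --pt "0 0 -30 0 0.1" --pt "0 0 -60 0 0.1" --pt "0 0 -100 0 0.1" --pt "0 0 -120 0 0.1" --pt "0 0 -120 0 0.1"

```text
t: 31.1
eef_pos: [425.8, 22.5, 130.1]
tcp_rot: [3.14, -0.005, 0.161]
ft_force: [0.4, -0.9, -1.8]
opening: 0.416
grip_force: 30.0
```

Run:
```python
from h import *
s=env.state(); print(s['opening'],s['grip_force'])
plan([(625,59.5,125,90)])
```

```text
0.4157742933068447 29.999625384807587
[625, 59.5, 125, 90] -> call [np.float64(202.6), np.float64(-4.6), np.float64(5.1), np.float64(9.2)] rows>= 5
```

Emit:
arm_command --pt "202 -5 5 9.2 0.1" --pt "202 -5 5 9.2 0.1" --pt "202 -5 5 9.2 0.1" --pt "202 -5 5 9.2 0.1" --pt "202 -5 5 9.2 0.1"

```text
t: 31.6
eef_pos: [627.4, 60.6, 120.3]
tcp_rot: [-3.141, -0.001, 0.001]
ft_force: [-0.5, -1.3, -1.2]
opening: 0.418
grip_force: 30.0
```

Emit:
arm_command --pt "0 0 0 0 0.1" --pt "0 0 0 0 0.1"

```text
t: 31.8
eef_pos: [621.9, 59.8, 121.4]
tcp_rot: [-3.141, 0.003, 0.0]
ft_force: [0.3, 0.2, -0.3]
opening: 0.419
grip_force: 30.0
```

Run:
```python
from h import *
s=env.state(); print(s['opening'],s['grip_force'],s['ft_force'])
plan([(625,59.5,13,90)])
```

```text
0.4186588949016565 29.99962627887726 [ 0.2933573   0.20784249 -0.34748277]
[625, 59.5, 13, 90] -> call [np.float64(3.1), np.float64(0.3), np.float64(108.4), np.float64(0.0)] rows>= 3
```

Lower, release, raise, then move back clear of the view to verify all the trays.

Emit:
arm_command --pt "2 0 45 0 0.1" --pt "2 0 80 0 0.1" --pt "2 0 100 0 0.1" --pt "2 0 107 0 0.1" --pt "2 0 107 0 0.1"

```text
t: 32.3
eef_pos: [624.5, 59.7, 15.3]
tcp_rot: [-3.141, 0.001, 0.0]
ft_force: [-0.4, -0.1, -1.2]
opening: 0.419
grip_force: 30.0
```

Emit:
arm_command --pt "0 0 0 0 0.1" --pt "0 0 0 0 0.6" --pt "0 0 0 0 0.6" --pt "0 0 0 0 0.6" --pt "0 0 0 0 0.6"

```text
t: 32.8
eef_pos: [625.5, 59.9, 16.0]
tcp_rot: [-3.142, -0.001, 0.001]
ft_force: [-0.7, -0.3, 0.3]
opening: 0.597
grip_force: 0.0
```

Emit:
arm_command --pt "0 0 -40 0 0.6" --pt "0 0 -90 0 0.6" --pt "0 0 -115 0 0.6" --pt "0 0 -115 0 0.6"

```text
t: 33.2
eef_pos: [626.9, 59.9, 134.8]
tcp_rot: [3.142, -0.007, 0.001]
ft_force: [0.6, -0.3, -0.5]
opening: 0.598
grip_force: 0.0
```

Emit:
arm_command --pt "-130 200 -60 0 0.6" --pt "-130 200 -60 0 0.6" --pt "-130 200 -60 0 0.6" --pt "-130 200 -60 0 0.6" --pt "-130 200 -60 0 0.6"

```text
t: 33.7
eef_pos: [493.8, -141.5, 190.3]
tcp_rot: [-3.141, 0.001, 0.001]
ft_force: [0.7, -0.4, -0.1]
opening: 0.602
grip_force: 0.0
```

Run:
```python
from h import *
c=snap('top','t16.png')
cv2.imwrite('pics/t16b.png',cv2.resize(c['frame'][110:290,130:400,::-1],None,fx=2.9,fy=2.9,interpolation=cv2.INTER_CUBIC))
```

```text
(no output)
```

View pics/t16b.png

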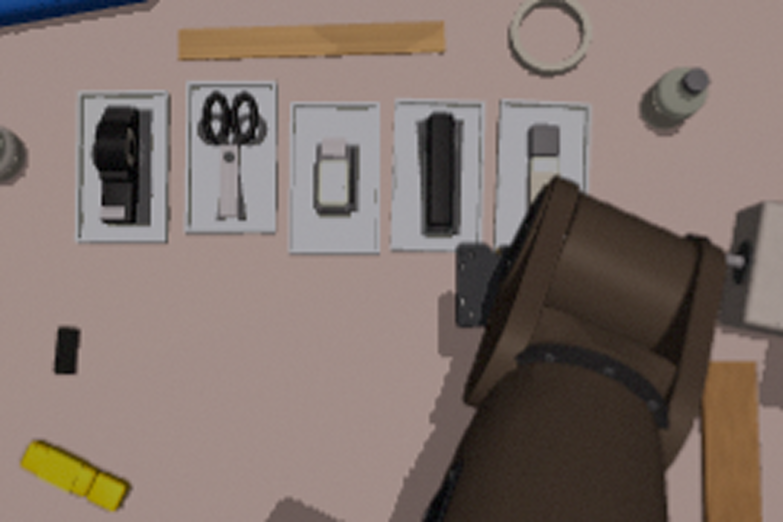

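All five lie inside their own trays: tape (122,165), scissors (230,155), punch (337,178), stapler (438,175) and glue (543,160). The eraser and yellow stick are untouched. Now the knob.

Run:
```python
from h import *
plan([(546,-321,200,170),(546,-321,42,None)])
```

```text
[546, -321, 200, 170] -> call [np.float64(27.2), np.float64(87.7), np.float64(-4.1), np.float64(-40.0)] rows>= 5
[546, -321, 200, 170] -> call [np.float64(-35.6), np.float64(84.6), np.float64(-4.1), np.float64(-40.0)] rows>= 5
[546, -321, 42, None] -> call [np.float64(0.0), np.float64(0.0), np.float64(158.0), 0.0] rows>= 4
```

Emit:
arm_command --pt "27 88 -4 -40 1" --pt "27 88 -4 -40 1" --pt "27 88 -4 -40 1" --pt "27 88 -4 -40 1" --pt "27 88 -4 -40 1"

```text
t: 34.25
eef_pos: [522.1, -228.4, 193.4]
tcp_rot: [-3.14, 0.0, 0.704]
ft_force: [-0.3, -0.8, -0.8]
opening: 0.963
grip_force: 0.0
```

Emit:
arm_command --pt "-36 85 -4 -40 1" --pt "-36 85 -4 -40 1" --pt "-36 85 -4 -40 1" --pt "-36 85 -4 -40 1" --pt "-36 85 -4 -40 1"

```text
t: 34.75
eef_pos: [549.3, -316.5, 197.2]
tcp_rot: [-3.14, -0.001, 1.402]
ft_force: [-0.4, -0.3, 0.6]
opening: 1.001
grip_force: 0.0
```

Run:
```python
from h import *
plan([(546,-321,42,170)])
```

```text
[546, -321, 42, 170] -> call [np.float64(-5.0), np.float64(-2.5), np.float64(155.2), np.float64(0.3)] rows>= 4
```

Emit:
arm_command --pt "-5 -2 50 0 1" --pt "-5 -2 100 0 1" --pt "-5 -2 140 0 1" --pt "-5 -2 154 0 1" --pt "-5 -2 154 0 1"

```text
t: 35.25
eef_pos: [546.0, -320.4, 42.6]
tcp_rot: [-3.138, -0.002, 1.397]
ft_force: [-0.5, -0.5, 1.1]
opening: 1.003
grip_force: 0.0
```

Emit:
arm_command --pt "0 0 0 0 0.3" --pt "0 0 0 0 0.3" --pt "0 0 0 0 0.3" --pt "0 0 0 0 0.3" --pt "0 0 0 0 0.3"

```text
t: 35.75
eef_pos: [547.0, -321.1, 45.3]
tcp_rot: [3.141, 0.0, 1.397]
ft_force: [-0.2, 0.7, -0.2]
opening: 0.638
grip_force: 0.0
```

Emit:
arm_command --pt "0 0 0 0 0.3" --pt "0 0 0 0 0.3" --pt "0 0 0 0 0.3"

```text
t: 36.05
eef_pos: [546.6, -320.9, 44.6]
tcp_rot: [-3.141, -0.0, 1.397]
ft_force: [-2.9, -0.7, 2.9]
opening: 0.392
grip_force: 30.0
```

Run:
```python
from h import *
plan([(542.8,-340.7,42,170)])
```

```text
[542.8, -340.7, 42, 170] -> call [np.float64(-20.1), np.float64(-0.3), np.float64(2.6), np.float64(0.0)] rows>= 1
```

Emit:
arm_command --pt "-5 0 0 0 0.3" --pt "-10 0 0 0 0.3" --pt "-15 0 0 0 0.3" --pt "-19 0 0 0 0.3" --pt "-20.5 0 0 0 0.3"

```text
t: 36.55
eef_pos: [542.9, -340.8, 44.4]
tcp_rot: [-3.141, -0.002, 1.396]
ft_force: [1.2, 12.2, 4.1]
opening: 0.396
grip_force: 30.0
```

Emit:
arm_command --pt "0 0 0 0 0.3" --pt "0 0 0 0 0.9" --pt "0 0 0 0 0.9" --pt "0 0 0 0 0.9" --pt "0 0 0 0 0.9"

```text
t: 37.05
eef_pos: [543.3, -341.4, 44.6]
tcp_rot: [3.141, 0.0, 1.397]
ft_force: [0.2, 0.1, 0.6]
opening: 0.67
grip_force: 0.0
```

Emit:
arm_command --pt "0 0 -50 0 0.9" --pt "0 0 -100 0 0.9" --pt "0 0 -150 0 0.9" --pt "0 0 -160 0 0.9"

```text
t: 37.45
eef_pos: [544.7, -342.3, 210.7]
tcp_rot: [3.134, 0.004, 1.397]
ft_force: [-0.7, 0.1, 0.2]
opening: 0.898
grip_force: 0.0
```

Emit:
arm_command --pt "80 230 0 0 0.9" --pt "80 230 0 0 0.9" --pt "80 230 0 0 0.9" --pt "80 230 0 0 0.9" --pt "80 230 0 0 0.9"

```text
t: 37.95
eef_pos: [785.5, -301.3, 203.7]
tcp_rot: [-3.141, -0.0, 1.397]
ft_force: [0.2, -1.2, -0.3]
opening: 0.901
grip_force: 0.0
```

Run:
```python
from h import *
c=snap('top','t17.png');s=snap('side','s17.png')
print(env.state()['eef_pos'],c['frame'][60:70,200:230].mean((0,1)).round(),c['frame'][200:206,150:160].mean((0,1)).round())
B=lambda i:np.clip(i.astype(int)*1.3,0,255).astype('uint8')
cv2.imwrite('pics/v17.png',np.hstack([cv2.resize(B(c['frame'][120:270,150:430,::-1]),(560,300),interpolation=cv2.INTER_CUBIC),cv2.resize(B(s['frame'][240:300,310:356,::-1]),(230,300),interpolation=cv2.INTER_CUBIC)]))
```

```text
[ 787.29015497 -299.83769204  201.11008116] [178. 167. 153.] [182. 161. 155.]
```

View pics/v17.png

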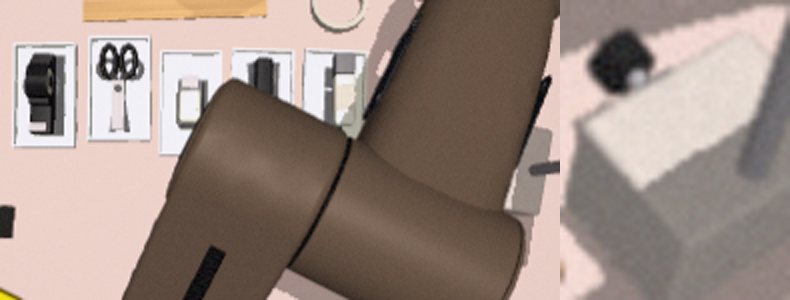

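The knob looks in, but the brightness should be checked against earlier frames, and the knob from a clear view.

Emit:
arm_command --pt "200 20 0 0 0.9" --pt "200 20 0 0 0.9" --pt "200 20 0 0 0.9" --pt "200 20 0 0 0.9" --pt "200 20 0 0 0.9"

```text
t: 38.55
eef_pos: [838.7, -101.8, 203.9]
tcp_rot: [-3.141, -0.001, 1.403]
ft_force: [0.5, 0.3, -0.1]
opening: 0.902
grip_force: 0.0
```

Emit:
arm_command --pt "200 -20 0 0 0.9" --pt "200 -20 0 0 0.9" --pt "200 -20 0 0 0.9" --pt "200 -20 0 0 0.9" --pt "200 -20 0 0 0.9"

```text
t: 39.05
eef_pos: [852.2, 98.1, 203.9]
tcp_rot: [-3.141, -0.001, 1.403]
ft_force: [0.2, -0.1, -0.7]
opening: 0.9
grip_force: 0.0
```

Run:
```python
from h import *
c=snap('top','t18.png');s=snap('side','s18.png')
for f in('top0','t3','t4','t7','t9','t11','t14','t16','t17','t18'):
    a=cv2.imread(f'pics/{f}.png'); print(f,a[60:70,200:230].mean().round(1),a[290:300,240:260].mean().round(1),a[300:306,380:386].mean().round(1))
for f in('side0','s4','s6','s10','s13','s17','s18'):
    a=cv2.imread(f'pics/{f}.png'); print(f,a[330:340,400:420].mean().round(1), a[110:115,40:60].mean().round(1))
# knob head centroid in side view, and in top view
def kn(im,x0,x1,y0,y1):
    m=im[y0:y1,x0:x1].max(2)<60; return (np.argwhere(m).mean(0)[::-1]+[x0,y0]).round(1),m.sum()
for f in('side0','s4','s6','s13','s18'): print(f,kn(cv2.imread(f'pics/{f}.png'),305,335,238,266))
for f in('top0','t4','t18'): print(f,kn(cv2.imread(f'pics/{f}.png'),362,386,185,208))
```

```text
top0 128.9 127.9 100.4
t3 156.9 49.2 63.8
t4 158.7 157.5 125.6
t7 162.1 69.2 48.3
t9 155.3 118.8 123.2
t11 153.9 152.9 121.7
t14 155.5 142.5 123.0
t16 145.7 103.6 115.0
t17 166.2 58.3 132.7
t18 47.3 161.4 129.1
side0 131.3 35.4
s4 142.6 39.0
s6 165.2 45.1
s10 167.1 45.7
s13 156.4 42.4
s17 169.6 46.0
s18 149.2 40.4
side0 (array([321.4, 252.1]), np.int64(95))
s4 (array([317.4, 247.4]), np.int64(89))
s6 (array([317.3, 247.4]), np.int64(81))
s13 (array([317.3, 247.4]), np.int64(82))
s18 (array([321.5, 252. ]), np.int64(92))
top0 (array([379. , 198.1]), np.int64(175))
t4 (array([373. , 198.3]), np.int64(125))
t18 (array([378.2, 199.3]), np.int64(120))
```

Run:
```python
from h import *
a=cv2.imread('pics/t16.png').astype(int);b=cv2.imread('pics/t18.png').astype(int);d=cv2.imread('pics/t17.png').astype(int)
c=snap('top')
for n,P in dict(tape=(633,297),sc=(647,176),punch=(625,60),stap=(630,-55),glue=(629,-170)).items():
    u,v=pix(c,[*P,15]).round().astype(int)
    for k,x in(('t17',d),('t18',b)):
        A=a[v-24:v+25,u-14:u+15]; B=x[v-24:v+25,u-14:u+15]; g=A.mean()/B.mean()
        print(n,k,np.corrcoef(A.ravel(),B.ravel())[0,1].round(3),end=' ')
    print()
```

```text
tape t17 0.999 tape t18 0.737 
sc t17 0.999 sc t18 -0.009 
punch t17 0.478 punch t18 0.096 
stap t17 0.488 stap t18 0.993 
glue t17 0.487 glue t18 0.171
```

Emit:
arm_command --pt "163 -180 -40 0 0.9" --pt "163 -180 -40 0 0.9" --pt "163 -180 -40 0 0.9" --pt "163 -180 -40 0 0.9" --pt "163 -180 -40 0 0.9"

```text
t: 39.7
eef_pos: [703.0, 282.3, 245.3]
tcp_rot: [3.141, -0.0, 1.394]
ft_force: [0.5, 0.4, 0.1]
opening: 0.903
grip_force: 0.0
```

Emit:
arm_command --pt "163 -180 0 0 0.9" --pt "163 -180 0 0 0.9" --pt "163 -180 0 0 0.9" --pt "163 -180 0 0 0.9" --pt "163 -180 0 0 0.9"

```text
t: 40.2
eef_pos: [554.4, 474.7, 244.9]
tcp_rot: [3.141, -0.0, 1.395]
ft_force: [1.2, -0.1, -0.6]
opening: 0.902
grip_force: 0.0
```

Run:
```python
from h import *
c=snap('top','t19.png'); b=c['frame'][:,:,::-1].astype(int)
a=cv2.imread('pics/t16.png').astype(int)
for n,P in dict(tape=(633,297),sc=(647,176),punch=(625,60),stap=(630,-55),glue=(629,-170)).items():
    u,v=pix(c,[*P,15]).round().astype(int)
    A=a[v-24:v+25,u-14:u+15]; B=b[v-24:v+25,u-14:u+15]; print(n,np.corrcoef(A.ravel(),B.ravel())[0,1].round(3),A[:24].mean().round(),B[:24].mean().round(),np.corrcoef(A[:24].ravel(),B[:24].ravel())[0,1].round(3))
```

```text
tape 0.999 88.0 80.0 0.999
sc 0.999 105.0 96.0 0.999
punch 0.999 152.0 141.0 0.999
stap 0.992 110.0 101.0 0.999
glue 0.17 147.0 125.0 0.469
```

Run:
```python
from h import *
c=snap('top'); b=c['frame'][:,:,::-1].astype(int)
u,v=pix(c,[629,-170,15]).round().astype(int)
B=b[v-28:v+29,u-18:u+19].max(2)
for f in('t9','t11','t14','t16','t18'):
    A=cv2.imread(f'pics/{f}.png').astype(int)[v-28:v+29,u-18:u+19].max(2); print(f,np.corrcoef(A.ravel(),B.ravel())[0,1].round(3))
A=cv2.imread('pics/t11.png').astype(int)[v-28:v+29,u-18:u+19].max(2)
print(u,v)
ch=lambda M:'\n'.join(''.join('@#+-. '[min(5,int(x)//42)] for x in r) for r in M[::2])
print(ch(A)); print('======='); print(ch(B))
n=b[100:260,300:400].max(2)
```

```text
t9 0.489
t11 0.488
t14 0.488
t16 0.185
t18 0.999
317 171
.....................................
...+-------------....................
...-...--------------------++++++--..
...-............................---..
..--............................---..
..+-.........--++++++++-........--...
..+-........-##+++++++++-.......--...
..+-........-##+++++++++........+-...
..+.........-##+++++++++........+-...
..+.........-##+++++++++........+-...
..+.........-##########+........+-...
..+..........+-........-........+-...
..+.........-+-........-........--...
..+.........-+-........-........+-...
..--........-#-.................+....
.---........-#-.................+....
.--.........-#-........-.......---...
.--.........-#-................---...
.--.........-#-.-...-..........---...
.--.........-#-------..-.......--....
.-..........-+-........-.......--....
.+..........-+-........-.......--....
.-..........+#-........-.......--....
.+..........-+++++++++--.......--....
.+...............-----.........+.....
.+.............................+-....
.-.............................+.....
.---------------+
[... 468 characters left out ...]
-----------+----
--+----------++++#+-------------+----
--+----------+####+-------------+----
--+----------#####+-------------+----
--+----------+####+-------------+----
--+----------+####+-------------+----
-------------#####+-------------+----
-------------#####+-------------+----
-------------#####+-------------+----
-+----------+######+-----------------
-+----------+#####@@@#++++-----------
-+----------+#########---------+-----
-+----------+#########---------+-----
-+---------------+++++---------+-----
-+-----------------------------+-----
-+-----------------------------+-----
-+-----------------------------+-----
---------------++++++++++++----------
-------------------------------------
```

The correlation shows the glue was knocked sideways in its tray between t16 and t17. Measure whether it still lies flat inside.

Run:
```python
from h import *
c=snap('top'); s=snap('side','s20.png'); b=c['frame'].max(2).astype(int)
print('top rows 141-158, cols 308-336'); print(b[141:159,312:336])
print('lower rows'); print(b[180:196,312:334:1])
for z in(4,16,36): print(z,[pix(c,[x,y,z]).round(1).tolist() for x,y in((709,-170),(549,-170),(629,-216),(629,-124))])
```

```text
top rows 141-158, cols 308-336
[[150 150 150 151 150 150 149 149 150 150 151 149 151 149 151 149 150 151
  149 149 149 150 149 148]
 [149 150 149 150 149 150 150 149 150 148 150 149 148 149 149 151 149 149
  151 149 150 148 149 149]
 [149 149 150 149 150 149 149 150 151 149 148 151 150 150 150 150 150 148
  150 149 149 148 149 150]
 [151 152 151 151 151 151 150 150 150 149 149 149 149 150 151 150 149 149
  149 149 149 149 150 149]
 [138 138 138 137 150 152 152 152 152 153 152 151 151 151 152 152 151 151
  151 150 152 150 149 149]
 [100 100  97  92 102  94 104 106 106 107 105 105 102 102 108 122 123 123
  135 137 138 148 150 150]
 [144 144 143 145 123  64  77  87  89  85  85  85  83  83  85  79  95  94
   97  93 112 145 150 149]
 [156 155 155 156 102  51  77  87  87  88  87  87  87  85  83  90 138 143
  145 129 113 146 150 149]
 [157 157 156 157  80  41  78  89  89  88  90  89  85  86  81  97 149 154
  155 138 116 143 150 150]
 [156 156 157 156  77  34  77  88  88  87  88  88  86  85  83  97 146 155
  154 137 115 145 150 149]
 [156 155 156 156  75  37  78  88  88  88  88  87  86  84  
[... 1752 characters left out ...]
 157 158 157
  105 148 151 148]
 [157 157 157 157 157 157 156 157 157 157 158 156 157 157 157 157 157 156
  105 148 151 149]
 [158 155 157 157 158 157 157 157 157 156 157 157 156 157 157 156 156 155
  105 148 151 148]
 [157 155 157 157 155 157 157 157 157 157 156 157 158 156 158 157 156 156
  106 149 151 150]
 [157 157 157 156 157 155 156 156 157 157 158 156 156 156 157 156 157 156
  100 148 151 149]
 [156 155 156 156 155 156 156 157 156 157 157 157 156 156 156 157 156 158
   95 147 149 151]]
4 [[316.6, 146.9], [316.3, 196.2], [330.8, 171.7], [302.1, 171.1]]
16 [[317.2, 146.1], [316.9, 195.8], [331.5, 171.1], [302.6, 170.6]]
36 [[318.2, 144.7], [318.0, 195.3], [332.8, 170.1], [303.4, 169.6]]
```

Run:
```python
from h import *
c=snap('top'); s=snap('side')
P=[at(c,u,v,36) for u,v in((317.6,146.3),(327.3,146.3),(328,182),(318.5,182))]; print(np.round(P,1).tolist())
q=[pix(s,p).round(1).tolist() for p in P]; print(q)
cap=[(317.6,146.3),(327.3,146.3),(327.3,156.5),(317.6,156.5)]
print('cap top face expected', [pix(s,at(c,*p,36)).round(1).tolist() for p in cap])
u0,v0=np.array([pix(s,at(c,*p,36)) for p in cap]).mean(0).round().astype(int); print(u0,v0)
b=s['frame'].max(2).astype(int); print(b[v0-12:v0+18,u0-14:u0+14])
```

```text
[[704.0, -168.1, 36.0], [704.5, -198.5, 36.0], [591.3, -201.0, 36.0], [590.7, -171.4, 36.0]]
[[312.9, 201.3], [319.5, 205.9], [298.2, 223.1], [291.7, 218.2]]
cap top face expected [[312.9, 201.3], [319.5, 205.9], [313.5, 210.6], [306.8, 205.9]]
313 206
[[135 145 145 146 146 144 144 146 145 142 144 143 143 144 144 145 144 141
  113 111 129 125 134 141 145 143 144 145]
 [125 125 131 142 146 146 145 145 143 146 143 142 144 146 143 146 142 136
  102  97 125 138 142 145 142 146 145 143]
 [129 109 124 144 147 147 142 145 145 145 145 144 146 145 144 144 142 123
   87  77 111 135 141 144 145 144 144 145]
 [105 104 126 143 145 147 147 146 145 144 143 148 143 143 146 144 144 137
  101  70  83 118 140 141 144 144 147 144]
 [ 96 112 134 146 143 143 138 137 145 144 146 145 147 142 142 144 143 142
  106  72  69  94 122 138 142 140 144 145]
 [118 137 145 146 132 110  98 111 132 144 145 145 145 146 142 145 145 141
  110  78  71  76  88 115 132 138 143 144]
 [141 145 143 130 110  99  98  94 107 130 143 142 145 146 145 143 147 139
  116  86  72  75  75  85  98 122 134 135]
 [146 132 111  97 104 134 12
[... 1963 characters left out ...]
159 154 148 141 138 119 100  84  78  81  86 106 136 152 156 159 156 155
  144 125 103  90 108 132 140 142 143 126]
 [159 157 149 131 113  98  84  82  80  84 104 136 155 158 158 157 148 136
  116  99  94 104 135 142 144 146 141 121]
 [160 155 140 115  93  80  82  84  89 108 138 154 155 157 156 149 131 107
   94 103 107 132 143 147 143 142 142 112]
 [149 135 117  91  81  78  80  91 114 141 153 156 155 154 147 128 103  96
  109 132 141 144 143 144 143 144 143 120]
 [127 105  95  83  78  85  95 117 141 156 155 158 149 135 112  98 101 120
  135 146 146 144 144 144 146 143 144 140]
 [101  95  91  86  85 105 130 146 155 154 156 150 129 105  93 104 126 139
  146 146 146 145 143 145 144 144 143 146]]
```

The two views agree on the glue's top face at z = 36 mm, so it lies flat on the floor. Its end is about 5 mm inside the wall. The other tools are unmoved and the knob is fully in. Handing in.

```bash
python3 -c "
from h import *
print(env.job_done())"
```

```text
the job is handed in; nothing more can be done
None
```

I pulled the lamp on, put all five tools in their own trays, switched the lamp off again and handed the job in; the glue was later knocked a couple of centimetres but still lies flat inside its tray.

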